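# Build a stacked heel on an upturned shoe

## Robot

A 6-joint arm with a two-finger parallel gripper is mounted at the origin on the work surface. World frame = base frame: x ahead of the robot, y to its left, z up, the work surface at z = 0. Lengths are in m, angles in rad, forces in N, time in s.
With the tool pointing down it reaches from about 0.35 to 0.975 m from the base axis. Payload 4.9 kg.
Tool frame: the origin (TCP) lies at the very end of the fingers, on their centre line; the grasp point (between the pads) lies 19 mm behind it (hold_point_z is the distance from the TCP to the grasp point, in m); z points along the fingers, y is the direction in which the jaws open and shut (so a half turn about z gives the same grasp; the last joint's range is limited). The gripper opens to 85 mm and grips with 20 to 120 N. Pads are 22 mm wide; open, the fingers measure 114 mm over their backs; the gripper's body (76 mm by 85 mm) begins 54 mm behind the grasp point. The pads swing forward as they close: fully open they stand 13 mm farther back than shut.
Start: joints at [1.068, 0.053, 1.613, -0, 1.476, -0.119], TCP at [0.234, 0.58, 0.231] pointing down, gripper open.
Joint ranges: [-3.01, 3.01], [-1.01, 2.22], [0.06, 2.58], [-1.02, 4.17], [0.09, 2.62], [-3.14, 3.14]. Speed limits (rad/s): [2.57, 2.57, 3.14, 3.14, 3.14, 3.14].

## Interface

Orientations are given as a unit quaternion [x, y, z, w].
In Python, from plant import * gives the robot as it stands.
- The arm moves only by the shell command python3 -m crank 'ROWS'. ROWS is JSON, a list of rows, each a list of 3 entries, a list of its own where there are three numbers: the closure, from -1 (fully open) to 1 (shut), then the shift along the tool's x, y, z in units of 200 mm (1.0 is 200 mm), then the turn about the tool's z in units of pi/2 rad (1.0 is pi/2 rad). A call has exactly 5 rows; each row shifts and turns the commanded pose from where the row before left it, along the tool's axes as they then stand; what a row does not reach is not made up. A row lasts 1/8 s, in which the tool goes at most 62.5 mm and 10.7 degrees, less where a joint would pass 70% of its speed; a pose out of reach is approached as far as the arm can. A call with a number of a shift or a turn outside -1 to 1 is refused whole. A call with a gripper value outside its range is refused whole. The fingers move at their own pace and stop on an object; the grip force is fixed at half the most. Time passes only in rows, so rows that do not move let the fingers close, or fill a call up. It gives the time, the measured TCP pose, the force and the opening at its end, in the units of the state.
- observe(): the state, without advancing time (a new reading comes with each control period).
- camera(name): name is "side" or "top" or "wrist"; returns a dict with "color" (384x512x3 uint8, red, green, blue), "range_z" (384x512 float32, m along the optical axis (not along the pixel's ray), 0 where there is no reading), "camera_matrix" (3x3 intrinsics, pixels), "R" (3x3) and "t" (3): a world point X has camera coordinates R X + t. Camera axes: x right, y down, z forward; pixel columns grow to the right and rows downward; lengths in m; the calibration is good to about 2 mm. A picture is of the moment at which its call begins.
- finish_job(): hands the job in, once; it reports no verdict.
Trained networks look in the newest picture that a camera, given by its name, has taken for a name from the list of things; names that differ only in an ending like _2 or _b are one class to them, and where a whole thing is asked for, a point or a joint stands for the part that bears it (a point fixed in the world has none). Each returns a list of dicts, best first, with "confidence" (0 to 1); they miss things now and then, are a little off and sometimes report something else, mostly with a low value. They report only what shows in the picture. A call takes as long as a camera call. They do not tell look-alikes from the thing itself.
- find_in(camera, query): "extent" ([left, top, width, height] in pixels, round what is visible of it).
- pinpoint(camera, query): "position" ([column, row] in pixels: a listed point, or the origin of a listed thing).
The state is a dict: "t": time; "q": joint angles; "joint_velocities": joint speeds; "joint_efforts": joint torques, N m; "tool_pos": TCP position; "tool_rot": TCP orientation; "wrist_force": force on the tool from outside, world axes, zero at the start; "wrist_torque": the same for the moment, N m; "finger_gap": finger opening in m.
Only numpy, scipy, OpenCV 4.12 (cv2) and the standard library are available. Lean on these libraries where they do the work, as an engineer would, in place of code of your own. Each camera call takes 0.05 s, during which the arm holds its last target.

## Task

Build up the heel on the upturned shoe: lay the three leather sections on the heel seat from the largest to the smallest, then the black rubber top piece, each one flat and centred with its straight edge in line with the straight edge of the seat, facing the toe. Last, stand the brass weight upright on the middle of the rubber piece and let go. Leave the tub, the hammer and the red boot where they are.

Things in the scene. Friction and masses are not known exactly. Their poses are not given: they have to be found in the camera images.
- shoe: Black shoe fixed upside down on a steel jack. Heel seat: level tan U-shaped platform, 74 mm wide, its face 90 mm above the table. Origin: at table height, under the middle of the seat's straight edge. x level to the toe, z up: the seat lies from x = 0 (straight edge, facing the toe) to -72 mm (round end); beyond, the sole rises to 113 mm above the table, runs to x = 194 mm, at most 84 mm wide.
- section_large: Largest dark brown leather heel section: flat U-shaped slab (straight front edge, parallel sides, half-round back), 66 mm wide, 68 mm long, 14 mm thick, 55 g, loose, lying flat. Origin: middle of the straight edge, underside. x points out of the straight edge (the slab lies from x = 0 to -68 mm; its sides are parallel from 0 to -35 mm), y along that edge, z up.
- section_medium: Middle-sized dark brown leather heel section: flat U-shaped slab (straight front edge, parallel sides, half-round back), 56 mm wide, 61 mm long, 14 mm thick, 42 g, loose, lying flat. Origin: middle of the straight edge, underside. x points out of the straight edge (the slab lies from x = 0 to -61 mm; its sides are parallel from 0 to -33 mm), y along that edge, z up.
- section_small: Smallest dark brown leather heel section: flat U-shaped slab (straight front edge, parallel sides, half-round back), 46 mm wide, 54 mm long, 14 mm thick, 30 g, loose, lying flat. Origin: middle of the straight edge, underside. x points out of the straight edge (the slab lies from x = 0 to -54 mm; its sides are parallel from 0 to -31 mm), y along that edge, z up.
- top_piece: Black rubber top piece, smallest slab of all: flat U-shaped slab (straight front edge, parallel sides, half-round back), 38 mm wide, 48 mm long, 12 mm thick, 25 g, loose, lying flat. Origin: middle of the straight edge, underside. x points out of the straight edge (the slab lies from x = 0 to -48 mm; its sides are parallel from 0 to -29 mm), y along that edge, z up.
- weight: Brass pressing weight, round, 45 mm tall: a disc of 36 mm diameter and 22 mm height, a neck, and a round knob of 22 mm diameter from 28 to 44 mm above its underside; 200 to 310 g. Stands loose on the table, knob up. Origin: middle of its underside, z up.
- findings_tray: Black tray with four compartments of beads and findings, 150 x 120 mm, 30 mm tall, fixed; not part of the job. Origin: middle of its underside. It stands on the side of the table where the shoe is not.
- tub: Translucent plastic tub of eyelets, 70 x 90 mm, 45 mm tall, loose; to be left alone. Origin: middle of its underside.
- hammer: Hammer with a 220 mm handle-to-head length, lying on the table beyond the work; to be left alone. Origin: underside, near its middle; x along the handle towards the head.
- boot: Small red ornament boot, 92 mm tall, standing on the table; to be left alone. Origin: underside, x towards its toe.
Things that resemble listed ones, but are neither listed nor needed, are in the scene too. Leave any blue look-alike of the section_small alone. What is shaped like the section_medium but green is not meant.

How it is judged:
By the outcome, as a careful person would: the job done as asked, in the order asked, and still so for the second after the job is handed in, with the robot touching nothing.
It also fails if it takes over 120 s, if anything falls off the work surface, if the arm or the gripper's body presses on something with over 40 N, if the wrist force passes 120 N, or if a joint passes its speed limit or range.

## Working session

There is one attempt and no reset: what is moved stays moved. The work goes in short steps, Python scripts to look and compute and a shell command to move; the robot and the scene stay as the last step left them, time stands still between calls to the robot, and variables do not carry over. Pictures are saved under pics/ and viewed, and the job is handed in when it is done.

```bash
ls; mkdir -p pics; python3 - <<'E'
from plant import *
import cv2
s=observe(); print(s)
for n in ["side","top","wrist"]:
    c=camera(n); cv2.imwrite(f"pics/{n}0.png",c["color"][:,:,::-1]); print(n,c["camera_matrix"].tolist(),c["R"].tolist(),c["t"].tolist())
E
```

```text
pics
{'t': 0.0, 'q': array([ 1.06796155e+00,  5.33627829e-02,  1.61431145e+00,  3.88353946e-05,
        1.47598998e+00, -1.19033194e-01]), 'joint_velocities': array([ 0.0005252 ,  0.00136473, -0.00133027,  0.00092232,  0.00054374,
       -0.00055541]), 'joint_efforts': array([-9.18812248e-05, -3.93663812e+01, -3.70175922e+01, -1.09520799e-04,
        6.87463616e-03, -3.19847445e-06]), 'tool_pos': array([0.23373478, 0.57897346, 0.23004892]), 'tool_rot': array([ 1.90726858e-01,  9.81642599e-01, -9.80199410e-04, -3.35296668e-04]), 'wrist_force': array([ 0.42164429, -0.6251895 , -0.38528162]), 'wrist_torque': array([ 6.17905432e-05,  2.10029450e-02, -2.00384642e-02]), 'finger_gap': 0.08530014798675623}
side [[379.09165485881556, 0.0, 251.95895468520587], [0.0, 379.09165485881556, 198.28571918278476], [0.0, 0.0, 1.0]] [[0.878407359394349, -0.4779126257837037, 0.00018187460536384523], [-0.3148263827380429, -0.5789397299689225, -0.7521390415312782], [0.3595620387275689, 0.660627210444768, -0.6590044226908024]] [-0.5011622911745759, 0.20994903429177245, 0.686810785976875]
top [[491.77549006639646, 0.0, 255.2211226752459], [0.0, 491.77549006639646, 196.17929574434294], [0.0, 0.0, 1.0]] [[-0.024682846628687062, -0.9992249035559636, -0.03066511366162991], [-0.9825818850283004, 0.02990034703690659, -0.1834088560056602], [0.1841835939939743, 0.02560393252312073, -0.9825583149832965]] [0.03327634653851396, 0.547128231704228, 1.2968465496215373]
wrist [[296.8737249803978, 0.0, 253.82275701133258], [0.0, 296.8737249803978, 184.47317824343278], [0.0, 0.0, 1.0]] [[0.375911640215926, 0.9266527249992315, -0.0022728839987927085], [0.8795029991184499, -0.3560099950330208, 0.31580272002983406], [0.29183028165669417, -0.12071292676465223, -0.948822151944234]] [-0.6236708287122151, -0.03901409283816799, 0.38149305068292905]
```

View pics/side0.png

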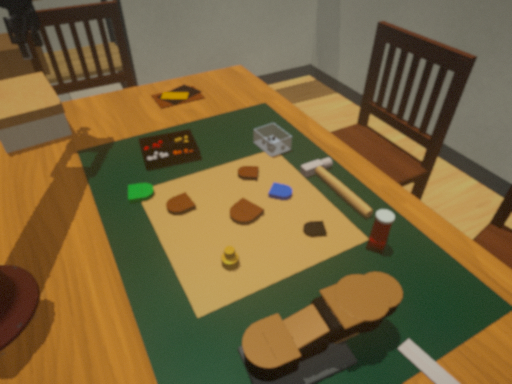

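View pics/top0.png

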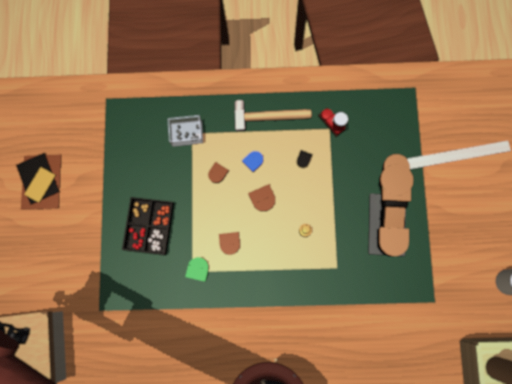

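View pics/wrist0.png

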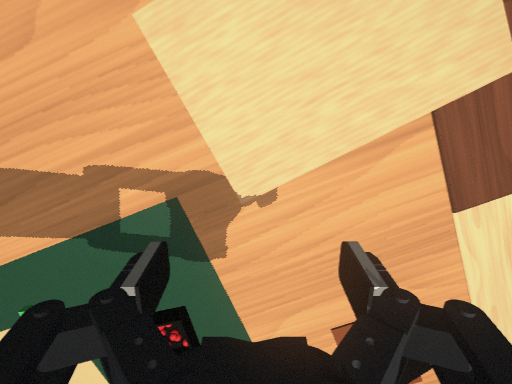

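```bash
cat > h.py <<'E'
from plant import *
import numpy as np, cv2
from scipy.spatial.transform import Rotation as Ro
def cloud(c):
    d=c["range_z"]; K=c["camera_matrix"]; v,u=np.mgrid[:384,:512]
    P=np.stack([(u-K[0,2])/K[0,0]*d,(v-K[1,2])/K[1,1]*d,d],-1)
    W=(P-c["t"])@c["R"]; W[d<=0]=np.nan; return W
def px(c,X):
    p=c["camera_matrix"]@(c["R"]@np.asarray(X)+c["t"]); return p[:2]/p[2]
def ray(c,u,v,z):
    K=c["camera_matrix"]; d=c["R"].T@np.array([(u-K[0,2])/K[0,0],(v-K[1,2])/K[1,1],1]); o=-c["R"].T@c["t"]
    return o+d*(z-o[2])/d[2]
def save(n,im,s=1):
    if s!=1: im=cv2.resize(im,None,fx=s,fy=s,interpolation=cv2.INTER_CUBIC)
    cv2.imwrite(f"pics/{n}.png",np.ascontiguousarray(im[:,:,::-1]))
E
python3 - <<'E'
from h import *
np.set_printoptions(precision=4,suppress=True)
c=camera("top"); W=cloud(c)
for n,(u,v) in dict(large=(262,197),med=(230,243),small=(218,173),blue=(253,160),green=(197,268),top=(304,158),weight=(305,230),seat=(394,242),sole=(397,180),table=(270,260),tray=(150,225)).items():
    print(n,W[v,u], np.nanmedian(W[v-1:v+2,u-1:u+2].reshape(-1,3),0))
c2=camera("side");W2=cloud(c2)
for n,(u,v) in dict(large=(245,210),seat=(272,345),sole=(380,290),table=(200,250)).items(): print("side",n,W2[v,u])
save("topcrop",c["color"][120:290,180:430],3)
for q in ["section_large","section_medium","section_small","top_piece","weight","shoe"]:
    for cam in ["top","side"]:
        print(q,cam,[(r["position"],round(r["confidence"],2)) for r in pinpoint(cam,q)][:4])
E
```

```text
large [0.5524 0.0002 0.0111] [0.552  0.0002 0.0135]
med [0.425  0.0924 0.0132] [0.425  0.0924 0.0131]
small [0.6243 0.1232 0.0176] [0.6244 0.1237 0.015 ]
blue [0.6605 0.023  0.0126] [0.6605 0.0229 0.0144]
green [0.3585 0.1842 0.0157] [0.3585 0.1842 0.0137]
top [ 0.662  -0.1228  0.0112] [ 0.662  -0.1228  0.0112]
weight [ 0.4518 -0.1144  0.0435] [ 0.4518 -0.1144  0.0435]
seat [ 0.4092 -0.3409  0.085 ] [ 0.409  -0.3398  0.0891]
sole [ 0.5677 -0.3536  0.114 ] [ 0.568  -0.3544  0.1118]
table [ 0.3763 -0.0171 -0.0064] [ 0.376  -0.0171 -0.0006]
tray [0.4824 0.3181 0.0073] [0.4824 0.3168 0.0203]
side large [ 0.5506 -0.0031  0.0152]
side seat [ 0.415  -0.3465  0.0903]
side sole [nan nan nan]
side table [ 0.4168 -0.0524 -0.0006]
section_large top [([254.6, 189.1], 0.77)]
section_large side [([254.5, 207.4], 0.83), ([324.0, 231.1], 0.36)]
section_medium top [([231.3, 230.8], 0.79), ([195.9, 277.3], 0.6)]
section_medium side [([129.5, 196.2], 0.8), ([190.4, 202.8], 0.58)]
section_small top [([220.5, 168.7], 0.82), ([249.8, 166.5], 0.79)]
section_small side [([255.3, 174.3], 0.84), ([271.2, 190.3], 0.8)]
top_piece top [([306.5, 150.8], 0.69)]
top_piece side [([321.9, 229.4], 0.68)]
weight top [([305.1, 231.7], 0.42)]
weight side [([228.7, 264.0], 0.67)]
shoe top [([388.6, 230.6], 0.82), ([146.7, 225.2], 0.66), ([224.3, 165.6], 0.57), ([185.4, 130.2], 0.43)]
shoe side [([286.5, 359.0], 0.77), ([232.2, 261.8], 0.61)]
```

View pics/topcrop.png

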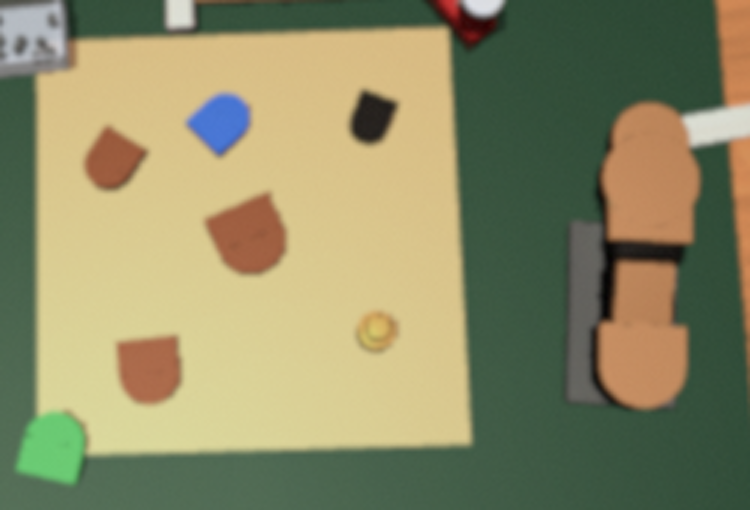

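```bash
cat >> h.py <<'E'
from scipy.optimize import least_squares
DIM=dict(large=(66,68,14,35),medium=(56,61,14,33),small=(46,54,14,31),top=(38,48,12,29),seat=(74,72,3,35))
def outline(n):
    w,l,t,s=DIM[n]; w/=2
    th=np.linspace(0,np.pi,41); 
    arc=np.stack([-s-(l-s)*np.sin(th), w*np.cos(th)],1)
    return np.vstack([[0,w],arc,[0,-w]])/1000.
def prism(n,p,z0,hz=None):
    o=outline(n); t=DIM[n][2]/1000 if hz is None else hz; c,s=np.cos(p[2]),np.sin(p[2])
    xy=o@np.array([[c,s],[-s,c]])+p[:2]
    return np.vstack([np.c_[xy,np.full(len(xy),z0+t)],np.c_[xy,np.full(len(xy),z0)]])
def proj(c,X):
    q=(c["R"]@X.T).T+c["t"]; q=q@c["camera_matrix"].T; return q[:,:2]/q[:,2:]
def fitU(c,mask,n,p0,z0,hz=None):
    cs,_=cv2.findContours(mask.astype(np.uint8),cv2.RETR_EXTERNAL,cv2.CHAIN_APPROX_NONE)
    k=max(cs,key=cv2.contourArea)[:,0,:].astype(np.float32)
    # drop border pixels
    g=(k[:,0]>1)&(k[:,0]<510)&(k[:,1]>1)&(k[:,1]<382); k=k[g]
    def res(p):
        h=cv2.convexHull(proj(c,prism(n,p,z0,hz)).astype(np.float32))
        return np.array([cv2.pointPolygonTest(h,(float(a),float(b)),True)-0.5 for a,b in k])
    best=None
    for dy in ([0] if p0[2] is not None else np.arange(0,6.2,.4)):
        s=least_squares(res,[p0[0],p0[1],(p0[2] or 0)+dy],loss="soft_l1",x_scale=[.01,.01,.1],diff_step=1e-3)
        if best is None or s.cost<best.cost: best=s
    p=best.x; p[2]=(p[2]+np.pi)%(2*np.pi)-np.pi
    return p,np.sqrt(np.mean(best.fun**2)),len(k)
def seg(c,uv,tol=25):
    """component of similar hue/chroma to the pixel seed"""
    lab=cv2.cvtColor(np.ascontiguousarray(c["color"]),cv2.COLOR_RGB2LAB).astype(np.float32)
    u,v=int(round(uv[0])),int(round(uv[1])); r=np.median(lab[v-2:v+3,u-2:u+3].reshape(-1,3),0)
    d=np.sqrt((0.6*(lab[...,0]-r[0]))**2+(lab[...,1]-r[1])**2+(lab[...,2]-r[2])**2)
    m=(d<tol).astype(np.uint8); _,L=cv2.connectedComponents(m); return L==L[v,u]
def show(c,name,hulls=(),box=None,s=1):
    im=np.ascontiguousarray(c["color"]).copy(); im=cv2.resize(im,None,fx=s,fy=s,interpolation=cv2.INTER_LINEAR)
    for h in hulls: cv2.polylines(im,[np.int32(np.round((cv2.convexHull(h.astype(np.float32))+.5)*s-.5))],True,(0,255,255),1)
    if box: im=im[int(box[1]*s):int(box[3]*s),int(box[0]*s):int(box[2]*s)]
    save(name,im)
E
python3 - <<'E'
from h import *
np.set_printoptions(precision=4,suppress=True)
c=camera("top"); H=[]
for n,uv,p in [("large",(262,197),(.55,0,None)),("medium",(230,243),(.425,.09,None)),("small",(218,173),(.62,.12,None)),("top",(304,158),(.66,-.12,None))]:
    m=seg(c,uv); p,r,k=fitU(c,m,n,p,0.0); print(n,p,r,k,m.sum()); H.append(proj(c,prism(n,p,0)))
m=seg(c,(394,242),18);print(m.sum()); 
p,r,k=fitU(c,m,"seat",(.44,-.34,0.),.087);print("seat",p,r,k);H.append(proj(c,prism("seat",p,.087)))
show(c,"fit0",H,(180,120,430,290),3)
s=observe(); R=Ro.from_quat(s["tool_rot"]).as_matrix()
w=camera("wrist"); o=-w["R"].T@w["t"]; print("cam in tool",R.T@(o-s["tool_pos"])); print(R.T@w["R"].T)
E
```

```text
large [0.5783 0.0107 0.4081] 0.4069847170067994 73 490
medium [0.4548 0.0971 0.0976] 0.4565504784997666 67 385
small [ 0.6475  0.1124 -0.6018] 0.3602205648622801 51 274
top [ 0.6378 -0.1174  2.9222] 1.2695427602947502 41 150
1047
seat [ 0.447  -0.3131  1.0029] 5.411912191857529 126
cam in tool [ 0.0824 -0.     -0.1427]
[[-0.0016 -0.9487 -0.316 ]
 [ 1.     -0.0014 -0.0009]
 [ 0.0004 -0.316   0.9487]]
```

View pics/fit0.png

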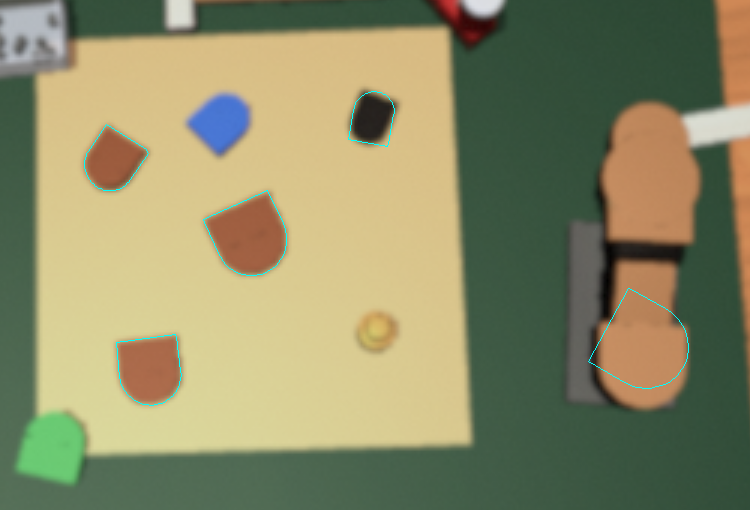

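```bash
cat >> h.py <<'E'
def plan(x,y,z,hd,cmd=None):
    s=observe(); R=Ro.from_quat(s["tool_rot"]).as_matrix(); 
    d=R.T@(np.array([x,y,z])-s["tool_pos"])/0.2
    h=np.arctan2(R[1,0],R[0,0]); dh=(hd-h+np.pi)%(2*np.pi)-np.pi
    print("shift units",np.round(d,3),"rows>=",np.ceil(np.linalg.norm(d)/.27),"turn units (tool z)",round(-dh/(np.pi/2),3),"rows",np.ceil(abs(dh)/.186),
     "| tool",np.round(s["tool_pos"],4),"hd",round(h,4),"tilt",np.round(R[:,2],4),"F",np.round(s["wrist_force"],1),"gap",round(s["finger_gap"],4),"t",round(s["t"],2))
def off(p,x): return p[0]+x*np.cos(p[2]),p[1]+x*np.sin(p[2])
E
python3 - <<'E'
from h import *
p=[.5783,.0107,.4081]; plan(*off(p,-.018),.16,p[2]+np.pi)
E
```

```text
shift units [-2.598 -2.057  0.357] rows>= 13.0 turn units (tool z) -0.504 rows 5.0 | tool [0.234  0.5795 0.2313] hd 2.7578 tilt [ 0.  0. -1.] F [ 0.2 -0.3  0.2] gap 0.0852 t 0.95
```

```bash
R='[-1,[-0.173,-0.137,0.024],0]'
python3 -m crank '[[-1,[-0.173,-0.137,0.024],0],[-1,[-0.173,-0.137,0.024],0],[-1,[-0.173,-0.137,0.024],0],[-1,[-0.173,-0.137,0.024],0],[-1,[-0.173,-0.137,0.024],0]]'
python3 -m crank '[[-1,[-0.173,-0.137,0.024],0],[-1,[-0.173,-0.137,0.024],0],[-1,[-0.173,-0.137,0.024],0],[-1,[-0.173,-0.137,0.024],0],[-1,[-0.173,-0.137,0.024],0]]'
python3 -m crank '[[-1,[-0.173,-0.137,0.024],0],[-1,[-0.173,-0.137,0.024],0],[-1,[-0.173,-0.137,0.024],0],[-1,[-0.173,-0.137,0.024],0],[-1,[-0.173,-0.137,0.024],0]]'
python3 -m crank '[[-1,[0,0,0],-0.101],[-1,[0,0,0],-0.101],[-1,[0,0,0],-0.101],[-1,[0,0,0],-0.101],[-1,[0,0,0],-0.1]]'
python3 - <<'E'
from h import *
p=[.5783,.0107,.4081]; plan(*off(p,-.018),.16,p[2]+np.pi)
c=camera("wrist"); W=cloud(c); u,v=px(c,[*off(p,-.03),.014]); print(u,v,W[int(v)-2:int(v)+3,int(u)][:, 2])
show(c,"w1")
E
```

```text
t: 1.58
tool_pos: [0.3437, 0.3865, 0.2073]
tool_rot: [0.191, 0.982, 0.0, 0.0]
wrist_force: [0.1, 0.3, -0.0]
finger_gap: 0.085
t: 2.2
tool_pos: [0.4529, 0.1946, 0.1834]
tool_rot: [0.191, 0.982, 0.0, 0.0]
wrist_force: [0.5, 0.8, 1.1]
finger_gap: 0.0852
t: 2.82
tool_pos: [0.5621, 0.0027, 0.1593]
tool_rot: [0.191, 0.982, 0.0, 0.0]
wrist_force: [-0.0, 0.3, -0.2]
finger_gap: 0.0853
t: 3.45
tool_pos: [0.5614, 0.004, 0.1594]
tool_rot: [-0.205, 0.979, -0.0, 0.0]
wrist_force: [0.3, 0.6, -0.3]
finger_gap: 0.0854
shift units [-0.001 -0.003 -0.003] rows>= 1.0 turn units (tool z) 0.003 rows 1.0 | tool [0.5614 0.004  0.1594] hd -2.7286 tilt [ 2.e-04 -0.e+00 -1.e+00] F [ 0.3  0.6 -0.3] gap 0.0854 t 3.45
252.66129605026478 160.05649300482312 [0.01393813 0.01377554 0.01284121 0.01295402 0.01426712]
```

View pics/w1.png

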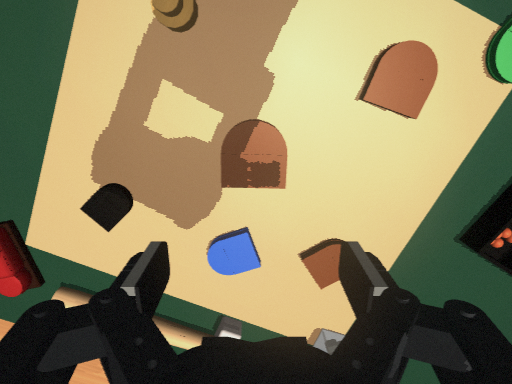

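```bash
cat >> h.py <<'E'
def segc(c,uv,tol=.05):
    f=cv2.GaussianBlur(np.ascontiguousarray(c["color"]),(3,3),0).astype(np.float32)+2; f=f/f.sum(-1,keepdims=True)
    u,v=int(round(uv[0])),int(round(uv[1])); r=np.median(f[v-3:v+4,u-3:u+4].reshape(-1,3),0)
    m=(np.abs(f-r).sum(-1)<tol).astype(np.uint8); m=cv2.morphologyEx(m,cv2.MORPH_CLOSE,np.ones((3,3),np.uint8))
    m=cv2.morphologyEx(m,cv2.MORPH_OPEN,np.ones((3,3),np.uint8))
    _,L=cv2.connectedComponents(m); return L==L[v,u]
E
python3 - <<'E'
from h import *
np.set_printoptions(precision=4,suppress=True)
c=camera("wrist"); H=[]
for n,uv,p in [("large",(254,150),(.578,0.01,.41)),("medium",(402,80),(.455,.097,.1))]:
  for tol in (.08,.12,.16):
    m=segc(c,uv,tol); p,r,k=fitU(c,m,n,p,0.0); print(n,tol,p,r,k,m.sum())
  H.append(proj(c,prism(n,p,0)))
show(c,"w1f",H,(180,10,460,230),2.6)
E
```

```text
large 0.08 [0.5774 0.0103 0.3905] 0.5211096646743306 223 3950
large 0.12 [ 0.5741 -0.0566  0.1297] 59.740290135977666 635 28308
large 0.16 [ 0.6459 -0.0547  0.2669] 110.39954131924053 1689 59837
medium 0.08 [0.4539 0.0987 0.1031] 1.6452547319449398 216 3938
medium 0.12 [0.4539 0.0974 0.0887] 0.7166491694518314 225 4229
medium 0.16 [0.4539 0.0969 0.0737] 0.9982628630570378 229 4434
```

View pics/w1f.png

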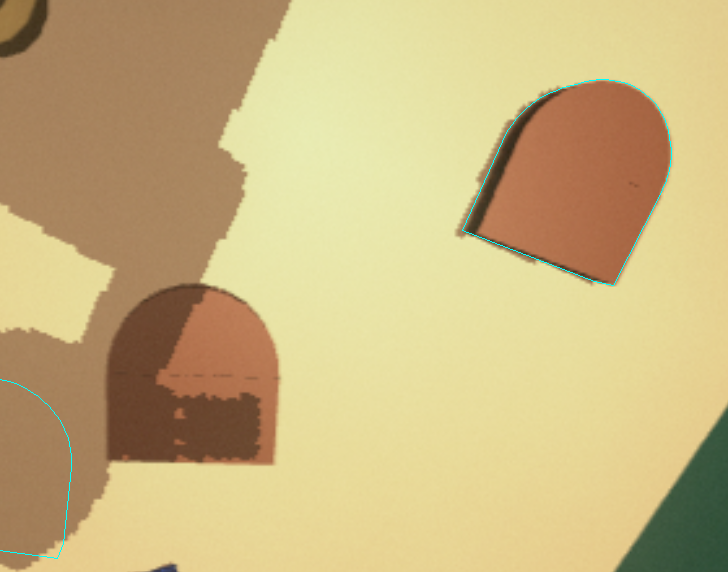

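```bash
python3 -m crank '[[-1,[0.003,0.003,0.16],0.01],[-1,[0,0,0.16],0],[-1,[0,0,0.16],0],[-1,[0,0,0.14],0],[-1,[0,0,0.09],0]]'
python3 -m crank '[[-1,[0,0,0.05],0],[-1,[0,0,0.05],0],[-1,[0,0,0],0],[0.2,[0,0,0],0],[0.2,[0,0,0],0]]'
python3 -m crank '[[1,[0,0,0],0],[1,[0,0,0],0],[1,[0,0,0],0],[1,[0,0,0],0],[1,[0,0,0],0]]'

```

```text
t: 4.18
tool_pos: [0.5599, 0.0045, 0.0158]
tool_rot: [-0.194, 0.981, 0.0, -0.001]
wrist_force: [-0.4, 0.0, 0.8]
finger_gap: 0.0852
t: 4.8
tool_pos: [0.562, 0.0042, -0.0011]
tool_rot: [-0.195, 0.981, -0.0, 0.001]
wrist_force: [-0.1, -0.2, -0.7]
finger_gap: 0.0644
t: 5.42
tool_pos: [0.5619, 0.0042, -0.0012]
tool_rot: [-0.195, 0.981, -0.0, 0.001]
wrist_force: [0.3, 0.8, 6.3]
finger_gap: 0.064
```

```bash
python3 -m crank '[[1,[0,0,-0.05],0],[1,[0,0,-0.15],0],[1,[0,0,-0.25],0],[1,[0,0,-0.25],0],[1,[0,0,-0.2],0]]'
python3 - <<'E'
from h import *
np.set_printoptions(precision=4,suppress=True)
plan(.42,-.35,.2,np.pi)
c=camera("wrist"); show(c,"w2")
E
```

```text
t: 6.05
tool_pos: [0.5605, 0.0044, 0.1796]
tool_rot: [-0.195, 0.981, -0.0, 0.001]
wrist_force: [1.2, -0.5, -1.0]
finger_gap: 0.0643
shift units [ 1.326 -1.369 -0.103] rows>= 8.0 turn units (tool z) 0.25 rows 3.0 | tool [0.5605 0.0044 0.1796] hd -2.7494 tilt [ 0.0012 -0.0001 -1.    ] F [ 1.2 -0.5 -1. ] gap 0.0643 t 6.05
```

View pics/w2.png

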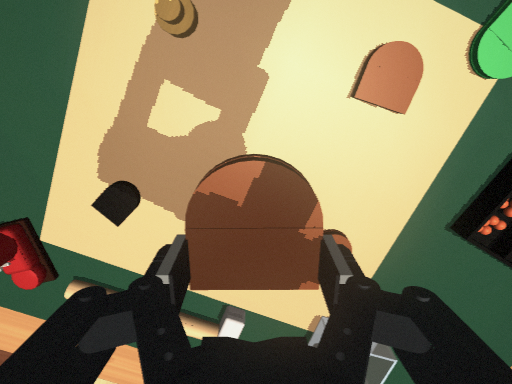

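```bash
cat >> h.py <<'E'
def held(c,n,zb,rows,cols):
    """edge rows of held slab in columns -> offset of top straight edge in tool x; zb=slab bottom height in tool frame above TCP"""
    s=observe(); R=Ro.from_quat(s["tool_rot"]).as_matrix(); z=s["tool_pos"][2]+zb+DIM[n][2]/1000
    for u in cols:
        g=c["color"][:,u-1:u+2].astype(np.float32).sum(-1).mean(1); d=np.diff(g)
        out=[]
        for a,b in rows:
            k=a+np.argmax(np.abs(d[a:b])); v=k+.5+0.5*0; q=R.T@(ray(c,u,v+.0,z)-s["tool_pos"]); out+= [k,np.round(q[:2]*1000,1)]
        print(u,out)
E
python3 - <<'E'
from h import *
np.set_printoptions(precision=4,suppress=True)
c=camera("wrist"); held(c,"large",.0012,[(140,175),(275,305)],[215,230,245,256,270,290,305])
m=segc(c,(256,250),.1); print(m.sum())
s=observe();p,r,k=fitU(c,m,"large",(.578,.01,.40),s["tool_pos"][2]+.0012);print(p,r,k)
R=Ro.from_quat(s["tool_rot"]).as_matrix(); print("in tool mm",R.T@(np.r_[p[:2],s["tool_pos"][2]]-s["tool_pos"])*1e3, p[2]-np.arctan2(R[1,0],R[0,0])-np.pi)
show(c,"w2f",[proj(c,prism("large",p,s["tool_pos"][2]+.0012))],(130,100,390,330),2.6)
E
```

```text
215 [np.int64(165), array([ 48. , -16.7]), np.int64(289), array([-19.1, -19.7])]
230 [np.int64(157), array([51.7, -9.9]), np.int64(289), array([-19. , -11.8])]
245 [np.int64(154), array([53.1, -3.2]), np.int64(289), array([-19.,  -4.])]
256 [np.int64(153), array([53.5,  1.7]), np.int64(289), array([-19. ,   1.7])]
270 [np.int64(155), array([52.6,  7.9]), np.int64(289), array([-19. ,   9.1])]
290 [np.int64(163), array([49. , 16.9]), np.int64(289), array([-18.9,  19.5])]
305 [np.int64(147), array([56.2, 23.2]), np.int64(289), array([-18.9,  27.3])]
15862
[0.5803 0.0119 0.3954] 7.531438717914902 510
in tool mm [-18.4636   0.8111   0.163 ] 0.0030642010071253445
```

View pics/w2f.png

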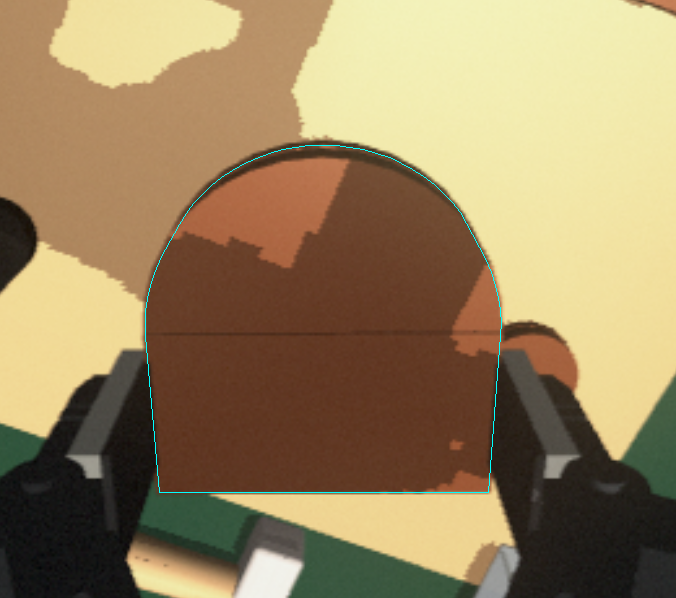

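```bash
python3 - <<'E'
from h import *
plan(.53,-.345,.25,np.pi)
E
```

```text
shift units [ 0.819 -1.55  -0.33 ] rows>= 7.0 turn units (tool z) 0.25 rows 3.0 | tool [0.5635 0.0041 0.1838] hd -2.7493 tilt [ 0.0103 -0.0013 -0.9999] F [ 0.6 -0.5  0.8] gap 0.0639 t 6.15
```

```bash
python3 -m crank '[[1,[0.1,-0.19,-0.04],0],[1,[0.1,-0.19,-0.04],0],[1,[0.1,-0.19,-0.04],0],[1,[0.1,-0.19,-0.04],0],[1,[0.1,-0.19,-0.04],0]]'
python3 -m crank '[[1,[0.1,-0.19,-0.04],0],[1,[0.1,-0.19,-0.04],0],[1,[0.1,-0.19,-0.04],0],[1,[0,0,0],0.08],[1,[0,0,0],0.08]]'
python3 -m crank '[[1,[0,0,0],0.09],[1,[0,0,0],0],[1,[0,0,0],0],[1,[0,0,0],0],[1,[0,0,0],0]]'
python3 - <<'E'
from h import *
plan(.53,-.345,.25,np.pi)
c=camera("wrist"); show(c,"w3")
E
```

```text
t: 6.78
tool_pos: [0.5397, -0.2103, 0.2161]
tool_rot: [-0.195, 0.981, 0.001, -0.001]
wrist_force: [0.1, -0.3, -0.9]
finger_gap: 0.0639
t: 7.4
tool_pos: [0.528, -0.3379, 0.2396]
tool_rot: [-0.068, 0.998, 0.001, -0.001]
wrist_force: [0.7, 0.7, 0.1]
finger_gap: 0.0644
t: 8.02
tool_pos: [0.5289, -0.3376, 0.2413]
tool_rot: [-0.0, 1.0, -0.0, -0.0]
wrist_force: [0.1, -0.1, 0.4]
finger_gap: 0.0639
shift units [-0.005 -0.037 -0.044] rows>= 1.0 turn units (tool z) 0.0 rows 1.0 | tool [ 0.5289 -0.3376  0.2413] hd -3.1415 tilt [-0. -0. -1.] F [ 0.1 -0.1  0.4] gap 0.0639 t 8.03
```

View pics/w3.png

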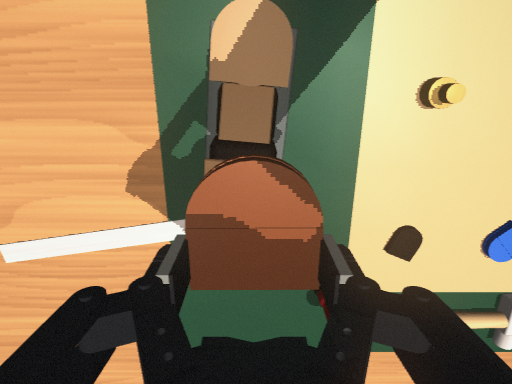

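```bash
python3 -m crank '[[1,[-0.05,-0.03,0],0],[1,[-0.05,0,0],0],[1,[-0.03,0,0],0],[1,[0,0,0],0],[1,[0,0,0],0]]'
python3 - <<'E'
from h import *
np.set_printoptions(precision=4,suppress=True,linewidth=150)
c=camera("wrist"); W=cloud(c); plan(.53,-.345,.25,np.pi)
print(W[10:150:6,256,:])
print(W[50,195:310:5,2])
show(c,"w4",[],(180,0,330,160),4)
E
```

```text
t: 8.7
tool_pos: [0.5549, -0.3436, 0.2412]
tool_rot: [0.0, 1.0, 0.0, -0.0]
wrist_force: [0.3, -1.0, -0.2]
finger_gap: 0.0643
shift units [ 0.124 -0.007 -0.044] rows>= 1.0 turn units (tool z) -0.0 rows 1.0 | tool [ 0.5548 -0.3436  0.2413] hd 3.1411 tilt [-0.0002  0.     -1.    ] F [ 0.5 -0.4 -0.4] gap 0.0642 t 8.75
[[ 0.41   -0.3412  0.0909]
 [ 0.4144 -0.3412  0.0896]
 [ 0.4194 -0.3412  0.0913]
 [ 0.4239 -0.3412  0.09  ]
 [ 0.4286 -0.3412  0.0893]
 [ 0.4336 -0.3412  0.0901]
 [ 0.4385 -0.3412  0.0896]
 [ 0.4434 -0.3412  0.0894]
 [ 0.4484 -0.3412  0.0882]
 [ 0.4535 -0.3412  0.0889]
 [ 0.4587 -0.3412  0.0894]
 [ 0.464  -0.3412  0.0914]
 [ 0.4693 -0.3412  0.0941]
 [ 0.4746 -0.3413  0.0963]
 [ 0.4798 -0.3413  0.0981]
 [ 0.4851 -0.3413  0.0987]
 [ 0.4904 -0.3413  0.1   ]
 [ 0.4958 -0.3413  0.1006]
 [ 0.5007 -0.3413  0.1057]
 [ 0.5062 -0.3413  0.1053]
 [ 0.5114 -0.3413  0.1074]
 [ 0.5163 -0.3413  0.1116]
 [ 0.5215 -0.3414  0.1133]
 [ 0.5275 -0.3413  0.1116]]
[ 0.0019  0.0008  0.0011  0.0005  0.0111  0.0903  0.0894  0.0903  0.09    0.0893  0.0897  0.0911  0.0907  0.0913  0.09    0.09    0.0894  0.09
  0.0909  0.0905  0.0909  0.0004 -0.0005]
```

View pics/w4.png

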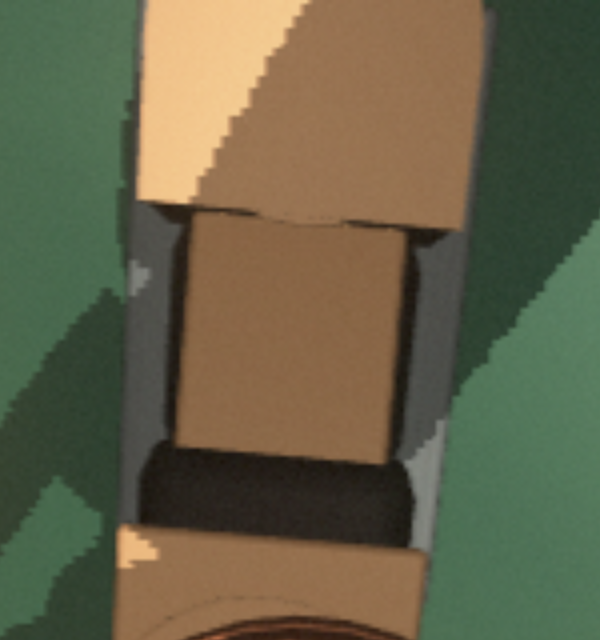

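```bash
python3 -m crank '[[1,[0.09,0,0],0],[1,[0.09,0,0],0],[1,[0.08,0,0],0],[1,[0,0,0],0],[1,[0,0,0],0]]'
python3 - <<'E'
from h import *
np.set_printoptions(precision=4,suppress=True,linewidth=150)
c=camera("wrist"); plan(.53,-.345,.25,np.pi)
show(c,"w5",[],(180,0,330,160),4)
E
```

```text
t: 9.38
tool_pos: [0.503, -0.3437, 0.2415]
tool_rot: [0.0, 1.0, -0.0, 0.0]
wrist_force: [-0.3, -0.0, -1.0]
finger_gap: 0.0644
shift units [-0.134 -0.006 -0.043] rows>= 1.0 turn units (tool z) -0.0 rows 1.0 | tool [ 0.5032 -0.3437  0.2414] hd 3.1411 tilt [ 0.0005 -0.0001 -1.    ] F [ 0.3 -0.1 -0.4] gap 0.0642 t 9.43
```

View pics/w5.png

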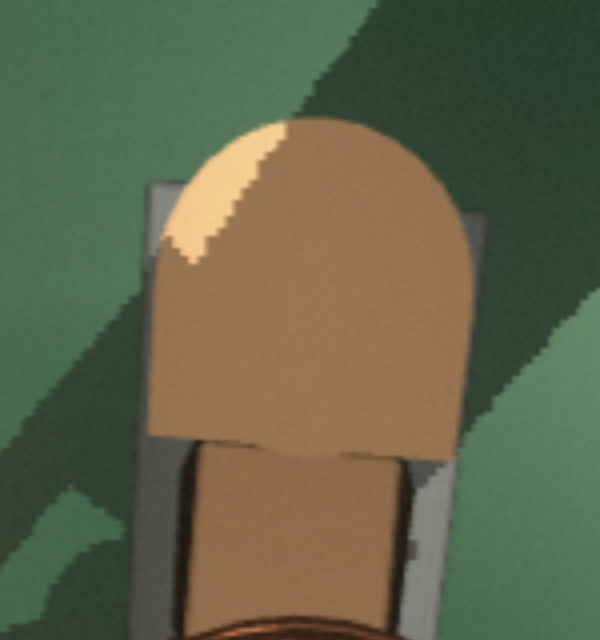

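```bash
cat >> h.py <<'E'
MOUNT_R=np.array([[0,-.9487,-.316],[1,0,0],[0,-.316,.9487]]); MOUNT_T=np.array([.0824,0,-.1427])
def tool_from_cam(c):
    Rt=(MOUNT_R@c["R"]).T; o=-c["R"].T@c["t"]; return Rt, o-Rt@MOUNT_T
E
python3 - <<'E'
from h import *
np.set_printoptions(precision=4,suppress=True,linewidth=150)
c=camera("wrist"); f=c["color"].astype(float); W=cloud(c)
v,u=np.mgrid[:384,:512]
m=(f[...,0]>1.25*f[...,2])&(f[...,0]>f[...,1]*1.1)&(W[...,2]>.07)
a,b=(217,108.5),(293.7,115.2)
m&= v< a[1]+(u-a[0])*(b[1]-a[1])/(b[0]-a[0])
m&=(u>200)&(u<310)
p,r,k=fitU(c,m,"seat",(.44,-.34,0.),.0895,.0005);print("seat",p,r,k)
A=ray(c,*a,.09);B=ray(c,*b,.09);print(A,B,np.linalg.norm(A-B),(A+B)/2,np.arctan2(*(B-A)[:2])) 
H=[proj(c,prism("seat",p,.0895,.0005))]
# held slab
Rt,tt=tool_from_cam(c); s=observe(); print(tt,s["tool_pos"])
m2=segc(c,(256,260),.1);m2[:, :186]=0;m2[:,325:]=0; q=tt+Rt@np.array([-.0185,0,0])
p2,r2,k2=fitU(c,m2,"large",(q[0],q[1],0.0),tt[2]+.0012);print("held",p2,r2,k2,"in tool",Rt.T@(np.r_[p2[:2],tt[2]]-tt)*1e3,p2[2]-np.arctan2(Rt[1,0],Rt[0,0]))
H.append(proj(c,prism("large",p2,tt[2]+.0012)))
show(c,"w5f",H,(150,0,362,300),2.5)
E
```

```text
seat [ 0.4448 -0.3428 -0.0891] 0.29102775613606013 269
[ 0.4417 -0.3789  0.09  ] [ 0.4481 -0.3048  0.09  ] 0.07433378477341791 [ 0.4449 -0.3419  0.09  ] 0.0869523270152455
[ 0.5032 -0.3435  0.2414] [ 0.5033 -0.3437  0.2414]
held [ 0.5201 -0.3434  0.0062] 0.9694495753493694 447 in tool [-16.9218   0.1168   0.0054] -3.1332807629611867
```

View pics/w5f.png

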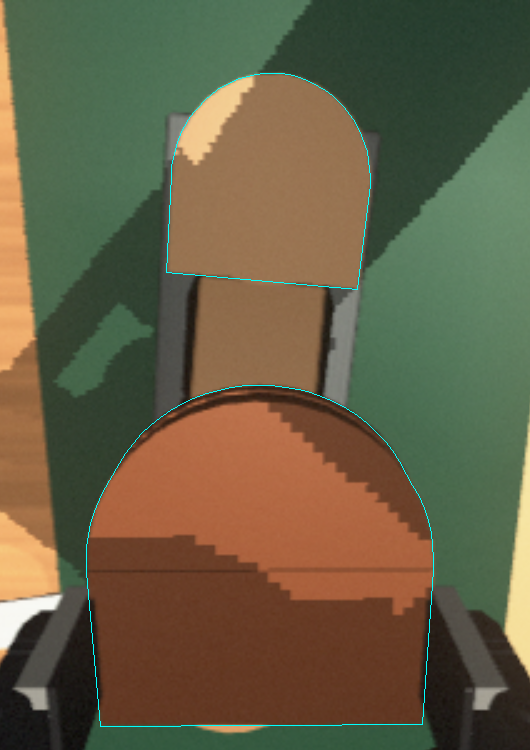

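```bash
cat >> h.py <<'E'
SEAT=np.array([.4448,-.3428,-.0891])
def place(xt,yt,dyaw,z,seat=None):
    """xt,yt: slab origin in tool (m); dyaw: slab yaw - tool heading - pi"""
    S=SEAT if seat is None else seat; h=S[2]-dyaw+np.pi; c,s=np.cos(h),np.sin(h)
    # tool x=(c,s); tool y (z down) = (s,-c)
    plan(S[0]-xt*c-yt*s, S[1]-xt*s+yt*c, z, h)
E
python3 - <<'E'
from h import *
np.set_printoptions(precision=4,suppress=True)
c=camera("wrist"); W=cloud(c); w=W[200:280,210:300,2]; print("held top z",np.nanmedian(w),np.nanmedian(W[200:220,220:290,2]),np.nanmedian(W[260:280,220:290,2]))
place(-.0169,.0001,.008,.13)
E
```

```text
held top z 0.256456331120808 0.2561174005317041 0.2566148258582341
shift units [0.377 0.012 0.556] rows>= 3.0 turn units (tool z) 0.062 rows 1.0 | tool [ 0.5033 -0.3436  0.2413] hd 3.1414 tilt [ 0.0001  0.     -1.    ] F [ 0.3 -0.9 -0.2] gap 0.0637 t 9.53
```

```bash
python3 -m crank '[[1,[0.13,0.004,0.05],0],[1,[0.13,0.004,0.1],0],[1,[0.117,0.004,0.14],0],[1,[0,0,0.14],0.062],[1,[0,0,0.126],0]]'
python3 -m crank '[[1,[0,0,0],0],[1,[0,0,0],0],[1,[0,0,0],0],[1,[0,0,0],0],[1,[0,0,0],0]]'
python3 - <<'E'
from h import *
np.set_printoptions(precision=4,suppress=True)
place(-.0169,.0001,.008,.0892)
E
```

```text
t: 10.15
tool_pos: [0.4275, -0.3412, 0.1292]
tool_rot: [0.049, 0.999, 0.0, 0.0]
wrist_force: [0.4, -0.1, 0.1]
finger_gap: 0.0642
t: 10.78
tool_pos: [0.4277, -0.3414, 0.1307]
tool_rot: [0.049, 0.999, -0.0, 0.0]
wrist_force: [-0.5, 0.4, 0.4]
finger_gap: 0.0642
shift units [-0.001  0.001  0.207] rows>= 1.0 turn units (tool z) -0.0 rows 1.0 | tool [ 0.4277 -0.3414  0.1307] hd 3.0438 tilt [ 0.0006 -0.0007 -1.    ] F [-0.5  0.4  0.4] gap 0.0642 t 10.78
```

```bash
python3 -m crank '[[1,[0,0,0.06],0],[1,[0,0,0.06],0],[1,[0,0,0.04],0],[1,[0,0,0.03],0],[1,[0,0,0],0]]'
python3 -m crank '[[1,[0,0,0.008],0],[1,[0,0,0],0],[1,[0,0,0.006],0],[1,[0,0,0],0],[1,[0,0,0],0]]'

```

```text
t: 11.4
tool_pos: [0.4272, -0.3409, 0.0913]
tool_rot: [0.049, 0.999, 0.0, -0.0]
wrist_force: [-0.2, -0.0, 0.3]
finger_gap: 0.064
t: 12.02
tool_pos: [0.4275, -0.3412, 0.0894]
tool_rot: [0.049, 0.999, -0.0, 0.0]
wrist_force: [0.6, -0.4, -0.9]
finger_gap: 0.0642
```

```bash
python3 -m crank '[[1,[0,0,0.005],0],[1,[0,0,0],0],[1,[0,0,0],0],[1,[0,0,0],0],[1,[0,0,0],0]]'

```

```text
t: 12.65
tool_pos: [0.4276, -0.3413, 0.0888]
tool_rot: [0.049, 0.999, -0.0, 0.0]
wrist_force: [-1.8, 2.2, 6.0]
finger_gap: 0.0641
```

```bash
python3 -m crank '[[0,[0,0,0],0],[-1,[0,0,0],0],[-1,[0,0,0],0],[-1,[0,0,0],0],[-1,[0,0,0],0]]'
python3 -m crank '[[-1,[0,0,-0.05],0],[-1,[0,0,-0.15],0],[-1,[0,0,-0.25],0],[-1,[0,0,-0.25],0],[-1,[0,0,-0.05],0]]'
python3 -m crank '[[-1,[0,0,0],0],[-1,[0,0,0],0],[-1,[0,0,0],0],[-1,[0,0,0],0],[-1,[0,0,0],0]]'
cat >> h.py <<'E'
def chk(n,z0,name,uv=None,tol=.1,seat=None):
    c=camera("wrist"); S=SEAT if seat is None else seat
    if uv is None: uv=px(c,[*off(S,-.03),z0+DIM[n][2]/1000])
    m=segc(c,uv,tol); p,r,k=fitU(c,m,n,tuple(S),z0)
    d=p[:2]-S[:2]; e=np.array([np.cos(S[2]),np.sin(S[2])])
    W=cloud(c); print(n,p,"rms",r,k,"dx mm",1e3*d@e,"dy",1e3*(d@[-e[1],e[0]]),"dyaw deg",np.degrees(p[2]-S[2]),"top z",np.nanmedian(W[m][:,2]))
    h=proj(c,prism(n,p,z0)); u0,v0=h.min(0)-30; u1,v1=h.max(0)+30
    show(c,name,[h],(max(u0,0),max(v0,0),min(u1,511),min(v1,383)),3); return p
E
python3 - <<'E'
from h import *
np.set_printoptions(precision=4,suppress=True)
chk("large",.09,"c1"); plan(.45,.09,.18,.09+np.pi)
c=camera("wrist"); show(c,"c1w")
E
```

```text
t: 13.28
tool_pos: [0.4275, -0.3412, 0.0881]
tool_rot: [0.049, 0.999, 0.0, -0.0]
wrist_force: [-1.1, 0.0, 0.7]
finger_gap: 0.0855
t: 13.9
tool_pos: [0.4292, -0.3429, 0.2445]
tool_rot: [0.049, 0.999, -0.003, 0.003]
wrist_force: [0.1, -0.2, 0.3]
finger_gap: 0.0857
t: 14.52
tool_pos: [0.4274, -0.3411, 0.2377]
tool_rot: [0.049, 0.999, 0.0, -0.0]
wrist_force: [-0.2, -0.1, 0.7]
finger_gap: 0.0852
large [ 0.4442 -0.3431 -0.0944] rms 0.8850352075953026 237 dx mm -0.5642510993029144 dy -0.3147702718009784 dyaw deg -0.30180592070488693 top z 0.10379047229751462
shift units [0.098 2.156 0.291] rows>= 9.0 turn units (tool z) -0.12 rows 2.0 | tool [ 0.4275 -0.3411  0.238 ] hd 3.0437 tilt [-0.0003  0.0004 -1.    ] F [-0.2  0.1 -0.8] gap 0.0854 t 14.57
```

View pics/c1.png

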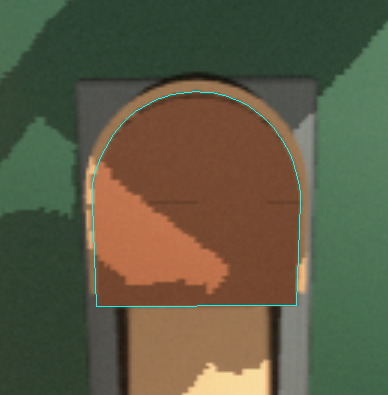

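View pics/c1w.png

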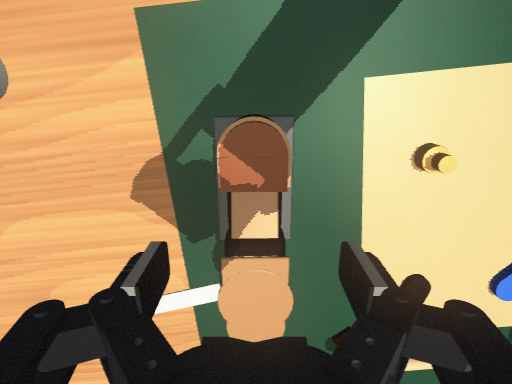

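```bash
python3 - <<'E'
from h import *
p=[.4539,.0974,.0887]; plan(*off(p,-.017),.16,p[2]+np.pi)
E
```

```text
shift units [0.166 2.18  0.391] rows>= 9.0 turn units (tool z) -0.119 rows 2.0 | tool [ 0.4275 -0.3412  0.2381] hd 3.0437 tilt [-2.e-04  2.e-04 -1.e+00] F [ 0.3 -0.3 -0.2] gap 0.0852 t 14.62
```

```bash
python3 -m crank '[[-1,[0.019,0.242,0.02],0],[-1,[0.018,0.242,0.04],0],[-1,[0.019,0.242,0.04],0],[-1,[0.018,0.242,0.04],0],[-1,[0.019,0.242,0.05],0]]'
python3 -m crank '[[-1,[0.018,0.242,0.05],0],[-1,[0.019,0.242,0.05],0],[-1,[0.018,0.242,0.05],0],[-1,[0.018,0.242,0.05],0],[-1,[0,0,0],-0.06]]'
python3 -m crank '[[-1,[0,0,0],-0.06],[-1,[0,0,0],0],[-1,[0,0,0],0],[-1,[0,0,0],0],[-1,[0,0,0],0]]'
cat >> h.py <<'E'
def look(n,p0,name,tol=.1,gx=-.017,zt=0.0):
    c=camera("wrist"); uv=px(c,[*off(p0,-.03),DIM[n][2]/1000]); m=segc(c,uv,tol) if n!="top" else seg(c,uv,tol)
    W=cloud(c); p,r,k=fitU(c,m,n,tuple(p0),0.0); print(n,p,"rms",r,k,"top z",np.nanmedian(W[m][:,2]))
    h=proj(c,prism(n,p,0)); u0,v0=h.min(0)-40; u1,v1=h.max(0)+40
    show(c,name,[h],(max(u0,0),max(v0,0),min(u1,511),min(v1,383)),3); plan(*off(p,gx),zt,p[2]+np.pi); return p
E
python3 - <<'E'
from h import *
np.set_printoptions(precision=4,suppress=True)
look("medium",[.4539,.0974,.0887],"m1")
E
```

```text
t: 15.25
tool_pos: [0.4327, -0.0972, 0.2005]
tool_rot: [0.049, 0.999, -0.0, 0.001]
wrist_force: [-0.0, -0.2, -0.7]
finger_gap: 0.0848
t: 15.88
tool_pos: [0.4361, 0.0983, 0.1594]
tool_rot: [-0.002, 1.0, 0.0, -0.001]
wrist_force: [0.4, 0.2, 0.5]
finger_gap: 0.0855
t: 16.5
tool_pos: [0.4371, 0.0954, 0.1604]
tool_rot: [-0.045, 0.999, 0.0, 0.0]
wrist_force: [-0.5, 0.4, -0.6]
finger_gap: 0.0856
medium [0.4545 0.0966 0.0757] rms 0.35001084072332017 196 top z 0.01384436577939345
shift units [-0.002 -0.001  0.802] rows>= 3.0 turn units (tool z) 0.009 rows 1.0 | tool [0.4371 0.0954 0.1603] hd -3.0516 tilt [-0.  0. -1.] F [ 0.2 -0.1  0.5] gap 0.0853 t 16.55
```

View pics/m1.png

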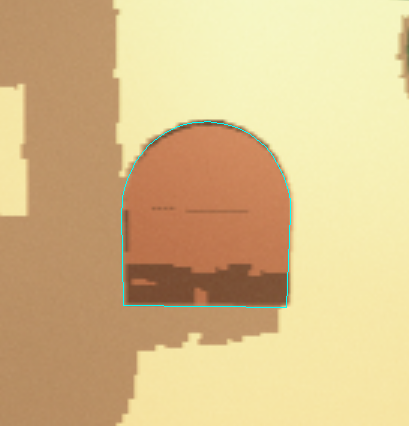

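```bash
python3 -m crank '[[-1,[-0.002,-0.001,0.16],0.009],[-1,[0,0,0.18],0],[-1,[0,0,0.18],0],[-1,[0,0,0.14],0],[-1,[0,0,0.09],0]]'
python3 -m crank '[[-1,[0,0,0.05],0],[-1,[0,0,0],0],[0.2,[0,0,0],0],[1,[0,0,0],0],[1,[0,0,0],0]]'
python3 -m crank '[[1,[0,0,0],0],[1,[0,0,0],0],[1,[0,0,0],0],[1,[0,0,0],0],[1,[0,0,0],0]]'

```

```text
t: 17.18
tool_pos: [0.4365, 0.0952, 0.0087]
tool_rot: [-0.038, 0.999, -0.0, -0.001]
wrist_force: [-0.5, 0.3, 0.1]
finger_gap: 0.0851
t: 17.8
tool_pos: [0.439, 0.0955, 0.0018]
tool_rot: [-0.038, 0.999, 0.0, 0.002]
wrist_force: [0.8, -0.5, 5.5]
finger_gap: 0.0542
t: 18.42
tool_pos: [0.439, 0.0954, 0.0019]
tool_rot: [-0.038, 0.999, 0.0, 0.002]
wrist_force: [-0.6, -0.4, 5.9]
finger_gap: 0.054
```

```bash
python3 -m crank '[[1,[0,0,-0.05],0],[1,[0,0,-0.15],0],[1,[0,0,-0.25],0],[1,[0,0,-0.25],0],[1,[0,0,-0.2],0]]'
python3 - <<'E'
from h import *
place(-.017,0,0,.17)
E
```

```text
t: 19.05
tool_pos: [0.4375, 0.0954, 0.1828]
tool_rot: [-0.038, 0.999, 0.0, 0.001]
wrist_force: [-0.1, -0.0, -0.3]
finger_gap: 0.0545
shift units [ 0.215 -2.173  0.064] rows>= 9.0 turn units (tool z) 0.105 rows 1.0 | tool [0.4375 0.0954 0.1828] hd -3.0651 tilt [ 1.9e-03  1.0e-04 -1.0e+00] F [-0.1 -0.  -0.3] gap 0.0545 t 19.05
```

```bash
python3 -m crank '[[1,[0.024,-0.241,0],0],[1,[0.024,-0.242,0],0],[1,[0.024,-0.242,0],0],[1,[0.024,-0.241,0],0],[1,[0.024,-0.241,0],0]]'
python3 -m crank '[[1,[0.024,-0.241,0],0],[1,[0.024,-0.242,0],0],[1,[0.024,-0.242,0],0],[1,[0.023,-0.241,0],0],[1,[0,0,0],0.1]]'
python3 -m crank '[[1,[0,0,0],0.005],[1,[0,0,0],0],[1,[0,0,0],0],[1,[0,0,0],0],[1,[0,0,0],0]]'
cat >> h.py <<'E'
def heldfit(n,zb,name,z,tol=.1,gx=-.017,black=False,cl=None,cr=None):
    c=camera("wrist"); Rt,tt=tool_from_cam(c); q=tt+Rt@np.array([gx,0,0]); hh=np.arctan2(Rt[1,0],Rt[0,0])
    W=cloud(c); q0=tt+Rt@np.array([0.01,0,-zb-DIM[n][2]/1000]); u,v=px(c,q0)
    m=(seg if black else segc)(c,(u,v),tol); m&=(W[...,2]>tt[2]-.01)
    if cl: m[:,:cl]=0; m[:,cr:]=0
    top=np.nanmedian(W[m][:,2]); print("held top above TCP",top-tt[2],"-> zb",top-tt[2]-DIM[n][2]/1000)
    p,r,k=fitU(c,m,n,(q[0],q[1],hh-np.pi),tt[2]+zb); o=Rt.T@(np.r_[p[:2],tt[2]]-tt); dy=(p[2]-hh+np.pi+np.pi)%(2*np.pi)-np.pi
    print("held rms",r,k,"in tool mm",o[:2]*1e3,"dyaw",dy)
    h=proj(c,prism(n,p,tt[2]+zb)); u0,v0=h.min(0)-40; u1,v1=h.max(0)+40
    show(c,name,[h],(max(u0,0),max(v0,0),min(u1,511),min(v1,383)),2.5)
    place(o[0],o[1],dy,z)
E
python3 - <<'E'
from h import *
np.set_printoptions(precision=4,suppress=True)
heldfit("medium",-.001,"m2",.13)
E
```

```text
t: 19.68
tool_pos: [0.4314, -0.1485, 0.1806]
tool_rot: [-0.038, 0.999, -0.0, 0.0]
wrist_force: [0.3, 0.1, -0.6]
finger_gap: 0.0537
t: 20.3
tool_pos: [0.427, -0.3439, 0.1804]
tool_rot: [0.044, 0.999, -0.0, -0.0]
wrist_force: [-0.2, 0.6, -0.8]
finger_gap: 0.0543
t: 20.92
tool_pos: [0.4279, -0.341, 0.1804]
tool_rot: [0.044, 0.999, -0.0, 0.0]
wrist_force: [-0.0, 0.0, -0.3]
finger_gap: 0.0541
held top above TCP 0.011947575058372545 -> zb -0.0020524249416274554
held rms 1.0070210126101533 388 in tool mm [-15.02    -0.0217] dyaw 0.0033899227172233815
shift units [-0.01  -0.001  0.252] rows>= 1.0 turn units (tool z) 0.003 rows 1.0 | tool [ 0.4279 -0.3411  0.1804] hd 3.0537 tilt [ 0.0001 -0.0001 -1.    ] F [ 0.3  0.4 -0.3] gap 0.0545 t 20.98
```

View pics/m2.png

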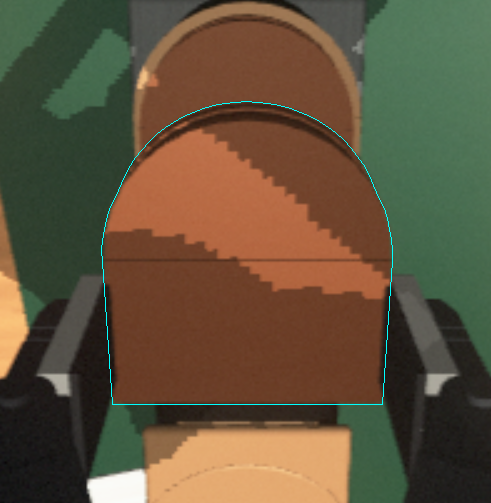

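```bash
python3 - <<'E'
from h import *
np.set_printoptions(precision=4,suppress=True)
for zb in (-.001,-.003,-.005):
  for tol in (.06,.08): heldfit("medium",zb,"m3_%d%d"%(-zb*1000,tol*100),.13,tol=tol)
E
```

```text
held top above TCP 0.011942651893932815 -> zb -0.002057348106067185
held rms 1.36151483411732 389 in tool mm [-15.0438  -0.0413] dyaw 0.0030592635075099572
shift units [-0.01  -0.     0.252] rows>= 1.0 turn units (tool z) 0.003 rows 1.0 | tool [ 0.4278 -0.3411  0.1803] hd 3.0536 tilt [ 0.     -0.0001 -1.    ] F [ 0.1 -0.3 -0.2] gap 0.0543 t 21.02
held top above TCP 0.01195765864667675 -> zb -0.0020423413533232505
held rms 1.128064458318883 387 in tool mm [-15.0295  -0.0645] dyaw 0.0016779059268294816
shift units [-0.01  -0.     0.252] rows>= 1.0 turn units (tool z) 0.002 rows 1.0 | tool [ 0.4278 -0.3412  0.1803] hd 3.0534 tilt [-0. -0. -1.] F [ 0.1  0.5 -0.7] gap 0.0542 t 21.07
held top above TCP 0.011959423983846723 -> zb -0.002040576016153277
held rms 0.8023364724874898 388 in tool mm [-15.9606   0.0012] dyaw 0.003587448263575599
shift units [-0.006 -0.     0.252] rows>= 1.0 turn units (tool z) 0.003 rows 1.0 | tool [ 0.4278 -0.3412  0.1803] hd 3.0533 tilt [-0. -0. -1.] F [-0.5  0.5  0.4] gap 0.0545 t 21.12
held top above TCP 0.011948702890174134 -> zb -0.002051297109825866
held rm
[... 237 characters left out ...]
 -1.3] gap 0.0541 t 21.18
held top above TCP 0.011941988803174652 -> zb -0.002058011196825348
held rms 0.9645231602330208 387 in tool mm [-16.7917   0.0751] dyaw 0.006314880743027551
shift units [-0.001 -0.     0.251] rows>= 1.0 turn units (tool z) 0.004 rows 1.0 | tool [ 0.4278 -0.3412  0.1803] hd 3.0532 tilt [-0.  0. -1.] F [-0.3 -0.3  0.6] gap 0.054 t 21.23
held top above TCP 0.01196148385944007 -> zb -0.0020385161405599306
held rms 1.0492824774518277 387 in tool mm [-16.7917  -0.0102] dyaw 0.002640825890286358
shift units [-0.002  0.     0.251] rows>= 1.0 turn units (tool z) 0.002 rows 1.0 | tool [ 0.4278 -0.3413  0.1803] hd 3.0531 tilt [-0.  0. -1.] F [-0.7  0.7 -0.3] gap 0.0541 t 21.27
```

View pics/m3_36.png

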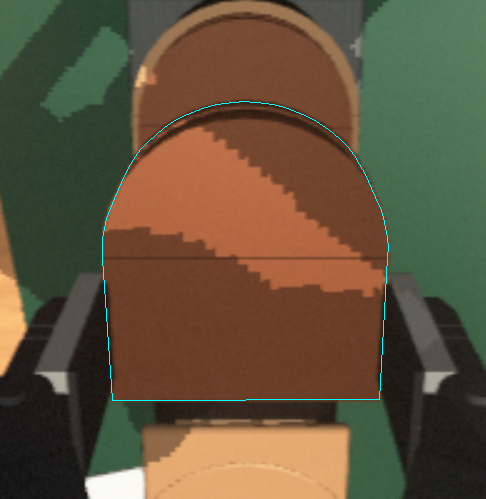

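```bash
python3 -m crank '[[1,[-0.0075,0,0.08],0.003],[1,[0,0,0.1],0],[1,[0,0,0.1],0],[1,[0,0,0.06],0],[1,[0,0,0],0]]'
python3 -m crank '[[1,[0,0,0.012],0],[1,[0,0,0],0],[1,[0,0,0.005],0],[1,[0,0,0],0],[1,[0,0,0],0]]'

```

```text
t: 21.9
tool_pos: [0.4285, -0.3406, 0.1104]
tool_rot: [0.047, 0.999, 0.001, -0.001]
wrist_force: [-0.2, 0.6, 0.2]
finger_gap: 0.0539
t: 22.52
tool_pos: [0.4293, -0.3414, 0.1091]
tool_rot: [0.047, 0.999, -0.0, 0.0]
wrist_force: [0.2, 0.8, 0.2]
finger_gap: 0.0539
```

```bash
python3 -m crank '[[1,[0,0,0.005],0],[1,[0,0,0],0],[1,[0,0,0.005],0],[1,[0,0,0],0],[1,[0,0,0],0]]'
python3 -m crank '[[1,[0,0,0.005],0],[1,[0,0,0],0],[1,[0,0,0],0],[1,[0,0,0],0],[1,[0,0,0],0]]'

```

```text
t: 23.15
tool_pos: [0.4293, -0.3414, 0.1069]
tool_rot: [0.047, 0.999, 0.0, 0.0]
wrist_force: [-0.2, -0.3, -1.0]
finger_gap: 0.0542
t: 23.78
tool_pos: [0.4293, -0.3414, 0.1059]
tool_rot: [0.047, 0.999, -0.0, -0.0]
wrist_force: [-0.2, -1.1, -0.3]
finger_gap: 0.0541
```

```bash
python3 -m crank '[[1,[0,0,0.004],0],[1,[0,0,0],0],[1,[0,0,0.004],0],[1,[0,0,0],0],[1,[0,0,0],0]]'

```

```text
t: 24.4
tool_pos: [0.4293, -0.3414, 0.1059]
tool_rot: [0.047, 0.999, 0.0, -0.0]
wrist_force: [-3.9, 3.6, 9.1]
finger_gap: 0.054
```

```bash
python3 -m crank '[[0,[0,0,0],0],[-1,[0,0,0],0],[-1,[0,0,0],0],[-1,[0,0,0],0],[-1,[0,0,0],0]]'
python3 -m crank '[[-1,[0,0,-0.05],0],[-1,[0,0,-0.15],0],[-1,[0,0,-0.25],0],[-1,[0,0,-0.2],0],[-1,[0,0,-0.05],0]]'
python3 -m crank '[[-1,[0,0,0],0],[-1,[0,0,0],0],[-1,[0,0,0],0],[-1,[0,0,0],0],[-1,[0,0,0],0]]'
python3 - <<'E'
from h import *
np.set_printoptions(precision=4,suppress=True)
c=camera("wrist"); W=cloud(c)
m=(W[...,2]>.111)&(W[...,0]<.50)&(abs(W[...,1]+.342)<.05)&(np.indices((384,512))[0]<240)
_,L,st,_=cv2.connectedComponentsWithStats(m.astype(np.uint8)); u,v=px(c,[*off(SEAT,-.03),.118]).astype(int); mm=L==L[v,u]
p,r,k=fitU(c,mm,"medium",tuple(SEAT),.104,.014); d=p[:2]-SEAT[:2]; e=np.array([np.cos(SEAT[2]),np.sin(SEAT[2])]); print(p,r,k,mm.sum(),d@e*1e3,d@[-e[1],e[0]]*1e3,np.degrees(p[2]-SEAT[2]),np.nanmedian(W[mm][:,2]))
H=[proj(c,prism("medium",p,.104)),proj(c,prism("large",SEAT+[-.0003,0,0],.09))]
show(c,"c2",H,(200,90,310,220),5)
plan(*off([.6475,.1124,-.60],-.016),.16,-.6+np.pi)
E
```

```text
t: 25.02
tool_pos: [0.4292, -0.3413, 0.104]
tool_rot: [0.047, 0.999, 0.0, -0.0]
wrist_force: [0.2, -0.2, 0.6]
finger_gap: 0.0856
t: 25.65
tool_pos: [0.4306, -0.3427, 0.2491]
tool_rot: [0.047, 0.999, -0.003, 0.003]
wrist_force: [0.4, 0.2, 1.1]
finger_gap: 0.0856
t: 26.28
tool_pos: [0.4292, -0.3413, 0.2438]
tool_rot: [0.047, 0.999, 0.0, -0.0]
wrist_force: [-0.3, -0.9, 0.6]
finger_gap: 0.0852
[ 0.4454 -0.3434 -0.0971] 0.38251681044638 210 3482 0.6496969065885877 -0.5794345921727752 -0.4610519580461622 0.11787808045443687
shift units [-0.806  2.399  0.42 ] rows>= 10.0 turn units (tool z) 0.323 rows 3.0 | tool [ 0.4292 -0.3413  0.244 ] hd 3.0484 tilt [-0.0003  0.0004 -1.    ] F [-0.9 -0.4  0.4] gap 0.0854 t 26.32
```

View pics/c2.png

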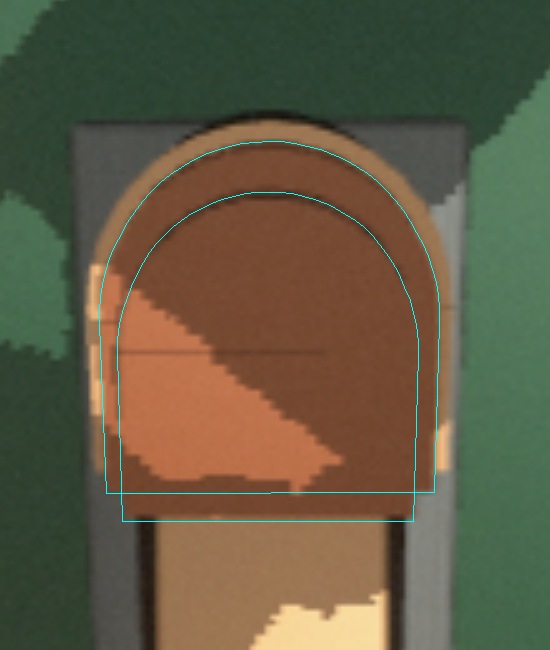

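```bash
python3 -m crank '[[-1,[-0.081,0.24,0.042],0],[-1,[-0.081,0.24,0.042],0],[-1,[-0.081,0.24,0.042],0],[-1,[-0.081,0.24,0.042],0],[-1,[-0.081,0.24,0.042],0]]'
python3 -m crank '[[-1,[-0.081,0.24,0.042],0],[-1,[-0.08,0.24,0.042],0],[-1,[-0.08,0.24,0.042],0],[-1,[-0.08,0.24,0.042],0],[-1,[-0.08,0.24,0.042],0]]'
python3 -m crank '[[-1,[0,0,0],0.108],[-1,[0,0,0],0.108],[-1,[0,0,0],0.107],[-1,[0,0,0],0],[-1,[0,0,0],0]]'
python3 - <<'E'
from h import *
np.set_printoptions(precision=4,suppress=True)
plan(*off([.6475,.1124,-.60],-.016),.16,-.6+np.pi)
look("small",[.6475,.1124,-.6],"s1",gx=-.016)
c=camera("wrist"); show(c,"s1w")
E
```

```text
t: 26.95
tool_pos: [0.5328, -0.1084, 0.2023]
tool_rot: [0.047, 0.999, -0.0, 0.0]
wrist_force: [0.6, -0.7, -0.4]
finger_gap: 0.0853
t: 27.58
tool_pos: [0.6351, 0.1232, 0.1601]
tool_rot: [0.047, 0.999, -0.0, 0.0]
wrist_force: [0.4, 0.3, -0.2]
finger_gap: 0.0853
t: 28.2
tool_pos: [0.6345, 0.1215, 0.1603]
tool_rot: [0.295, 0.956, -0.0, -0.0]
wrist_force: [-0.1, -0.2, -0.0]
finger_gap: 0.0855
shift units [ 0.    -0.001  0.001] rows>= 1.0 turn units (tool z) 0.001 rows 1.0 | tool [0.6345 0.1215 0.1603] hd 2.5433 tilt [-0. -0. -1.] F [-0.1 -0.2 -0. ] gap 0.0855 t 28.2
small [ 0.6469  0.1125 -0.5988] rms 0.36400596821514203 167 top z 0.013885476464292492
shift units [ 0.003 -0.002  0.802] rows>= 3.0 turn units (tool z) -0.0 rows 1.0 | tool [0.6345 0.1215 0.1603] hd 2.5428 tilt [ 0.  0. -1.] F [-0.2 -0.5  0.4] gap 0.0853 t 28.25
```

View pics/s1.png

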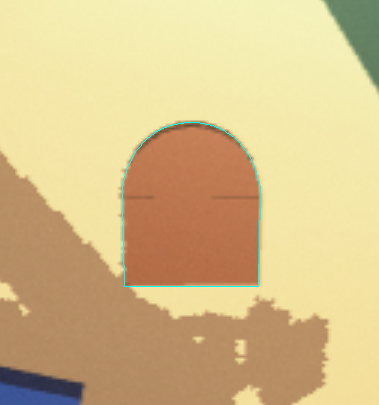

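View pics/s1w.png

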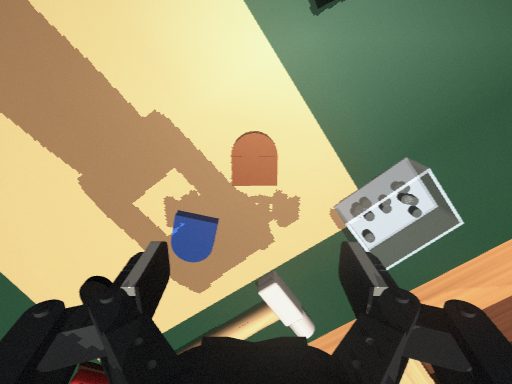

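```bash
python3 -m crank '[[-0.6,[0.003,-0.002,0.16],0],[-0.6,[0,0,0.18],0],[-0.6,[0,0,0.18],0],[-0.6,[0,0,0.14],0],[-0.6,[0,0,0.08],0]]'
python3 -m crank '[[-0.6,[0,0,0.05],0],[-0.6,[0,0,0],0],[0.2,[0,0,0],0],[1,[0,0,0],0],[1,[0,0,0],0]]'
python3 -m crank '[[1,[0,0,0],0],[1,[0,0,0],0],[1,[0,0,-0.05],0],[1,[0,0,-0.1],0],[1,[0,0,-0.2],0]]'
python3 -m crank '[[1,[0,0,-0.25],0],[1,[0,0,-0.25],0],[1,[0,0,-0.05],0],[1,[0,0,0],0],[1,[0,0,0],0]]'
python3 - <<'E'
from h import *
np.set_printoptions(precision=4,suppress=True)
place(-.014,0,0,.18)
heldfit("small",-.002,"s2",.18,tol=.1,gx=-.015)
E
```

```text
t: 28.92
tool_pos: [0.6327, 0.1214, 0.0104]
tool_rot: [0.295, 0.955, -0.0, -0.001]
wrist_force: [-0.1, -0.1, 0.5]
finger_gap: 0.0686
t: 29.55
tool_pos: [0.6352, 0.1217, 0.0042]
tool_rot: [0.296, 0.955, 0.001, 0.002]
wrist_force: [-0.6, 0.3, 5.9]
finger_gap: 0.0444
t: 30.18
tool_pos: [0.632, 0.1214, 0.0717]
tool_rot: [0.296, 0.955, -0.001, -0.002]
wrist_force: [0.8, 0.2, -0.7]
finger_gap: 0.0443
t: 30.8
tool_pos: [0.6324, 0.1214, 0.1798]
tool_rot: [0.296, 0.955, -0.001, -0.002]
wrist_force: [0.4, 0.3, -0.5]
finger_gap: 0.0439
shift units [-0.477 -2.479  0.004] rows>= 10.0 turn units (tool z) -0.326 rows 3.0 | tool [0.6324 0.1214 0.1798] hd 2.541 tilt [-0.004  -0.0003 -1.    ] F [ 0.4  0.3 -0.5] gap 0.0439 t 30.8
held top above TCP 0.009650619400403598 -> zb -0.004349380599596402
held rms 1.8668563045986004 327 in tool mm [-13.8609   0.1954] dyaw 0.009585839650551264
shift units [-0.478 -2.479  0.003] rows>= 10.0 turn units (tool z) -0.32 rows 3.0 | tool [0.6323 0.1214 0.1795] hd 2.541 tilt [-0.0044 -0.0003 -1.    ] F [-0.4  0.3 -0.9] gap 0.0439 t 30.85
```

View pics/s2.png

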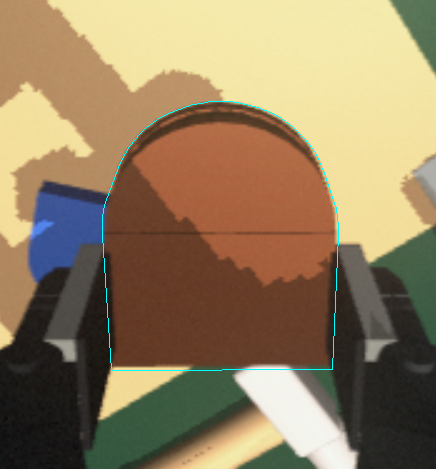

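```bash
python3 -m crank '[[1,[-0.048,-0.248,0],0],[1,[-0.048,-0.248,0],0],[1,[-0.048,-0.248,0],0],[1,[-0.048,-0.248,0],0],[1,[-0.048,-0.248,0],0]]'
python3 -m crank '[[1,[-0.048,-0.248,0],0],[1,[-0.048,-0.248,0],0],[1,[-0.048,-0.248,0],0],[1,[-0.048,-0.248,0],0],[1,[-0.046,-0.247,0],0]]'
python3 -m crank '[[1,[0,0,0],-0.107],[1,[0,0,0],-0.107],[1,[0,0,0],-0.107],[1,[0,0,0],0],[1,[0,0,0],0]]'
python3 - <<'E'
from h import *
np.set_printoptions(precision=4,suppress=True)
heldfit("small",-.0043,"s3",.14,tol=.1,gx=-.015)
c=camera("wrist"); held(c,"small",-.0043,[(265,310)],[235,245,256,265,275])
E
```

```text
t: 31.48
tool_pos: [0.5314, -0.1112, 0.1803]
tool_rot: [0.296, 0.955, 0.0, -0.002]
wrist_force: [-0.1, -0.2, 0.6]
finger_gap: 0.0442
t: 32.1
tool_pos: [0.4309, -0.3423, 0.1803]
tool_rot: [0.296, 0.955, 0.001, -0.001]
wrist_force: [1.2, -0.2, -0.2]
finger_gap: 0.044
t: 32.72
tool_pos: [0.4321, -0.3411, 0.1812]
tool_rot: [0.049, 0.999, 0.001, -0.001]
wrist_force: [-0.8, 0.0, 1.0]
finger_gap: 0.0439
held top above TCP 0.009675110094609557 -> zb -0.004324889905390443
held rms 0.6985321198795067 332 in tool mm [-14.7391   0.0288] dyaw 0.008104957780658228
shift units [ 0.01  -0.002  0.208] rows>= 1.0 turn units (tool z) -0.001 rows 1.0 | tool [ 0.4322 -0.3412  0.1815] hd 3.0435 tilt [-0.0009  0.001  -1.    ] F [-0.5 -0.6 -0.1] gap 0.044 t 32.77
235 [np.int64(293), array([-23.4, -10. ])]
245 [np.int64(285), array([-18.3,  -4.5])]
256 [np.int64(285), array([-18.3,   1.3])]
265 [np.int64(285), array([-18.3,   6.1])]
275 [np.int64(285), array([-18.3,  11.4])]
```

View pics/s3.png

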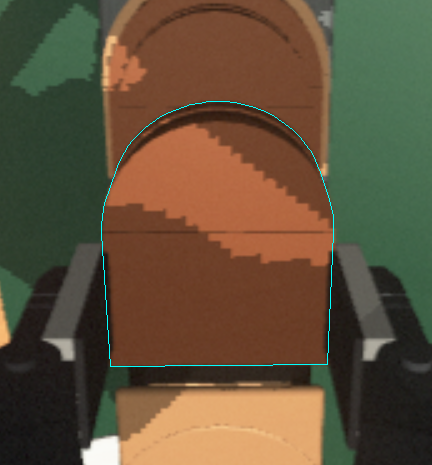

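```bash
python3 -m crank '[[1,[0.01,-0.002,0.06],0],[1,[0,0,0.08],0],[1,[0,0,0.08],0],[1,[0,0,0.05],0],[1,[0,0,0],0]]'
python3 -m crank '[[1,[0,0,0.008],0],[1,[0,0,0],0],[1,[0,0,0.005],0],[1,[0,0,0],0],[1,[0,0,0],0]]'

```

```text
t: 33.45
tool_pos: [0.4298, -0.3411, 0.1267]
tool_rot: [0.048, 0.999, 0.001, -0.001]
wrist_force: [-1.0, 0.3, -0.2]
finger_gap: 0.0441
t: 34.08
tool_pos: [0.4304, -0.3418, 0.1258]
tool_rot: [0.048, 0.999, -0.0, 0.0]
wrist_force: [0.1, 0.6, 0.0]
finger_gap: 0.044
```

```bash
python3 -m crank '[[1,[0,0,0.006],0],[1,[0,0,0],0],[1,[0,0,0.006],0],[1,[0,0,0],0],[1,[0,0,0],0]]'
python3 -m crank '[[1,[0,0,0.005],0],[1,[0,0,0],0],[1,[0,0,0],0],[1,[0,0,0],0],[1,[0,0,0],0]]'

```

```text
t: 34.7
tool_pos: [0.4304, -0.3417, 0.1233]
tool_rot: [0.048, 0.999, -0.0, -0.0]
wrist_force: [1.0, 0.1, -0.9]
finger_gap: 0.0443
t: 35.33
tool_pos: [0.4304, -0.3417, 0.1223]
tool_rot: [0.048, 0.999, 0.0, -0.0]
wrist_force: [0.3, -0.1, -0.7]
finger_gap: 0.0442
```

```bash
python3 -m crank '[[1,[0,0,0.004],0],[1,[0,0,0],0],[1,[0,0,0],0],[1,[0,0,0],0],[1,[0,0,0],0]]'

```

```text
t: 35.95
tool_pos: [0.4306, -0.3419, 0.1222]
tool_rot: [0.048, 0.999, -0.0, 0.0]
wrist_force: [-1.5, 2.3, 4.7]
finger_gap: 0.0446
```

Contact at the expected height; release and check.

```bash
python3 -m crank '[[0.1,[0,0,0],0],[-0.5,[0,0,0],0],[-1,[0,0,0],0],[-1,[0,0,0],0],[-1,[0,0,0],0]]'
python3 -m crank '[[-1,[0,0,-0.05],0],[-1,[0,0,-0.15],0],[-1,[0,0,-0.2],0],[-1,[0,0,-0.2],0],[-1,[0,0,-0.05],0]]'
python3 -m crank '[[-1,[0,0,0],0],[-1,[0,0,0],0],[-1,[0,0,0],0],[-1,[0,0,0],0],[-1,[0,0,0],0]]'
cat >> h.py <<'E'
def chkd(n,z0,name,zc):
    c=camera("wrist"); W=cloud(c)
    m=(W[...,2]>zc)&(W[...,0]<.50)&(abs(W[...,1]+.342)<.05)&(np.indices((384,512))[0]<240)
    _,L=cv2.connectedComponents(m.astype(np.uint8)); u,v=px(c,[*off(SEAT,-.025),z0+.013]).astype(int); mm=L==L[v,u]
    p,r,k=fitU(c,mm,n,tuple(SEAT),z0); d=p[:2]-SEAT[:2]; e=np.array([np.cos(SEAT[2]),np.sin(SEAT[2])])
    print(n,p,"rms",r,k,"dx",d@e*1e3,"dy",d@[-e[1],e[0]]*1e3,"dyaw",np.degrees(p[2]-SEAT[2]),"top z",np.nanmedian(W[mm][:,2]))
    h=proj(c,prism(n,p,z0)); u0,v0=h.min(0)-30; u1,v1=h.max(0)+30
    show(c,name,[h],(max(u0,0),max(v0,0),min(u1,511),min(v1,383)),4)
E
python3 - <<'E'
from h import *
np.set_printoptions(precision=4,suppress=True)
chkd("small",.118,"c3",.125)
c=camera("top"); m=seg(c,(304,158)); W=cloud(c); print(np.nanmedian(W[m],0))
ctr=np.nanmedian(W[m],0)
for y in (-.4,-.2,0):
    p,r,k=fitU(c,m,"top",(ctr[0]+.024*np.cos(y),ctr[1]+.024*np.sin(y),y),0.); print(p,r)
plan(*off(p,-.015),.16,p[2]+np.pi)
E
```

```text
t: 36.58
tool_pos: [0.4303, -0.3417, 0.1213]
tool_rot: [0.048, 0.999, 0.0, -0.0]
wrist_force: [-0.3, 0.7, -0.2]
finger_gap: 0.0855
t: 37.2
tool_pos: [0.4316, -0.3429, 0.256]
tool_rot: [0.048, 0.999, -0.002, 0.003]
wrist_force: [0.1, -0.4, -0.7]
finger_gap: 0.0851
t: 37.83
tool_pos: [0.4303, -0.3416, 0.251]
tool_rot: [0.048, 0.999, 0.0, -0.0]
wrist_force: [-0.1, 0.6, 0.0]
finger_gap: 0.0851
small [ 0.4455 -0.3436 -0.0906] rms 0.6076320737583538 183 dx 0.7868274156742757 dy -0.7175778195476655 dyaw -0.08759478615981946 top z 0.1318982622309937
[ 0.6592 -0.1209  0.0109]
[ 0.6812 -0.1283 -0.2987] 1.245502412262619
[ 0.6825 -0.1271 -0.24  ] 1.2504826070220132
[ 0.6835 -0.122  -0.0016] 1.3840012937879043
shift units [-1.08   1.208  0.457] rows>= 7.0 turn units (tool z) -0.06 rows 1.0 | tool [ 0.4304 -0.3417  0.2514] hd 3.0452 tilt [-0.0001  0.0001 -1.    ] F [-0.2 -0.7  0.5] gap 0.0856 t 37.92
```

View pics/c3.png

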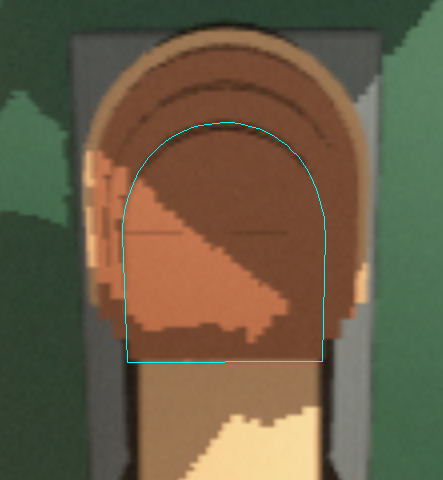

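```bash
python3 - <<'E'
from h import *
p=[.681,-.128,-.29];plan(*off(p,-.015),.16,p[2]+np.pi)
E
```

```text
shift units [-1.071  1.199  0.457] rows>= 7.0 turn units (tool z) 0.123 rows 2.0 | tool [ 0.4304 -0.3417  0.2514] hd 3.0452 tilt [-1.e-04  1.e-04 -1.e+00] F [-0.2 -0.7  0.5] gap 0.0856 t 37.92
```

```bash
python3 -m crank '[[-1,[-0.153,0.171,0.05],0],[-1,[-0.153,0.171,0.06],0],[-1,[-0.153,0.171,0.07],0],[-1,[-0.153,0.171,0.07],0],[-1,[-0.153,0.172,0.07],0]]'
python3 -m crank '[[-1,[-0.153,0.171,0.07],0],[-1,[-0.153,0.172,0.067],0],[-1,[0,0,0],0.062],[-1,[0,0,0],0.062],[-1,[0,0,0],0]]'
python3 -m crank '[[-1,[0,0,0],0],[-1,[0,0,0],0],[-1,[0,0,0],0],[-1,[0,0,0],0],[-1,[0,0,0],0]]'
python3 - <<'E'
from h import *
np.set_printoptions(precision=4,suppress=True)
look("top",[.681,-.128,-.29],"t1",tol=20,gx=-.015)
c=camera("wrist"); show(c,"t1w")
E
```

```text
t: 38.55
tool_pos: [0.6003, -0.185, 0.1872]
tool_rot: [0.048, 0.999, -0.0, 0.0]
wrist_force: [-0.2, -1.0, 0.2]
finger_gap: 0.0854
t: 39.17
tool_pos: [0.6668, -0.1235, 0.16]
tool_rot: [0.144, 0.99, 0.0, -0.0]
wrist_force: [-0.1, -0.2, 0.7]
finger_gap: 0.0852
t: 39.8
tool_pos: [0.6667, -0.1237, 0.1601]
tool_rot: [0.145, 0.989, -0.0, 0.0]
wrist_force: [-0.3, -0.0, 0.3]
finger_gap: 0.0856
top [ 0.6804 -0.1307 -0.3988] rms 0.415503235937701 143 top z 0.011905750475160036
shift units [-0.002 -0.006  0.801] rows>= 3.0 turn units (tool z) 0.069 rows 1.0 | tool [ 0.6666 -0.1237  0.1601] hd 2.8505 tilt [-0. -0. -1.] F [-0.8 -0.4  0. ] gap 0.0855 t 39.85
```

View pics/t1.png

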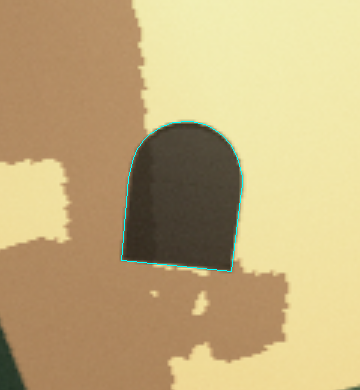

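View pics/t1w.png

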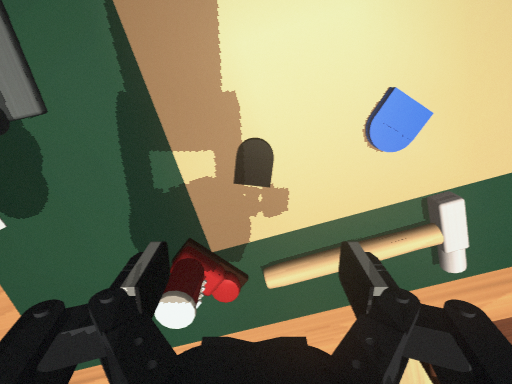

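```bash
python3 - <<'E'
from h import *
np.set_printoptions(precision=4,suppress=True)
c=camera("wrist"); Rt,tt=tool_from_cam(c); W=cloud(c)
for v,u in [(245,200),(260,185),(290,175),(305,180),(320,185),(300,195),(290,230),(265,240)]:
    print((u,v),W[v,u],(Rt.T@(W[v,u]-tt)*1e3))
c=camera("top");W=cloud(c)
m=(W[...,2]>.02)&(W[...,0]>.66)&(W[...,0]<.82)&(W[...,1]<-.13)&(W[...,1]>-.28)
P=W[m]; print(len(P)); T=(P-tt)@Rt*1e3
for lo,hi in [(20,50),(50,80),(80,110)]:
    k=(P[:,2]*1e3>lo)&(P[:,2]*1e3<hi); print(lo,k.sum(),T[k].min(0),T[k].max(0),P[k].min(0),P[k].max(0))
E
```

```text
(200, 245) [ 0.735  -0.2085  0.0036] [-89.9506 -61.3347 156.4727]
(185, 260) [ 0.731  -0.2176  0.0361] [-88.7974 -71.2035 124.0106]
(175, 290) [ 0.7318 -0.2163  0.0832] [-89.1349 -69.7182  76.9335]
(180, 305) [ 0.7419 -0.2133  0.0918] [-97.936  -63.9531  68.3115]
(185, 320) [ 0.7585 -0.2151  0.0915] [-114.4043  -60.9029   68.6515]
(195, 300) [ 0.7495 -0.2047  0.0797] [-102.7685  -53.5443   80.4563]
(230, 290) [ 0.7849 -0.1869  0.0288] [-131.5552  -26.2822  131.2476]
(240, 265) [ 0.7752 -0.1736  0.0005] [-118.4072  -16.307   159.5579]
367
20 19 [-109.2847  -90.3286  111.0152] [-98.2369 -47.7381 137.5918] [ 0.7363 -0.2416  0.0225] [ 0.756  -0.199   0.0491]
50 4 [-99.2764 -84.9946  84.7152] [-94.7965 -81.7009 102.5852] [ 0.7338 -0.2338  0.0575] [ 0.7371 -0.2294  0.0754]
80 10 [-106.713   -87.7175   63.3876] [-92.0703 -80.8898  76.2548] [ 0.7312 -0.2379  0.0839] [ 0.7437 -0.2284  0.0967]
```

```bash
python3 -m crank '[[-0.6,[-0.002,-0.006,0.16],0.069],[-0.6,[0,0,0.18],0],[-0.6,[0,0,0.18],0],[-0.6,[0,0,0.14],0],[-0.6,[0,0,0.08],0]]'
python3 -m crank '[[-0.6,[0,0,0.058],0],[-0.6,[0,0,0],0],[0.2,[0,0,0],0],[1,[0,0,0],0],[1,[0,0,0],0]]'
python3 -m crank '[[1,[0,0,0],0],[1,[0,0,0],0],[1,[0,0,-0.05],0],[1,[0,0,-0.1],0],[1,[0,0,-0.2],0]]'
python3 -m crank '[[1,[0,0,-0.25],0],[1,[0,0,-0.25],0],[1,[0,0,-0.05],0],[1,[0,0,0],0],[1,[0,0,0],0]]'
python3 - <<'E'
from h import *
np.set_printoptions(precision=4,suppress=True)
place(-.014,0,0,.18)
c=camera("wrist");show(c,"t2")
E
```

```text
t: 40.62
tool_pos: [0.6657, -0.1246, 0.0101]
tool_rot: [0.198, 0.98, 0.0, -0.001]
wrist_force: [0.4, -0.1, -0.1]
finger_gap: 0.0684
t: 41.25
tool_pos: [0.668, -0.1253, 0.0024]
tool_rot: [0.198, 0.98, -0.0, 0.002]
wrist_force: [0.2, 0.2, 5.3]
finger_gap: 0.036
t: 41.88
tool_pos: [0.665, -0.1244, 0.0698]
tool_rot: [0.198, 0.98, 0.0, -0.002]
wrist_force: [0.8, -1.1, -0.5]
finger_gap: 0.0359
t: 42.5
tool_pos: [0.6653, -0.1245, 0.1779]
tool_rot: [0.198, 0.98, 0.0, -0.002]
wrist_force: [0.6, 0.5, -0.2]
finger_gap: 0.0359
shift units [ 0.658 -1.456 -0.007] rows>= 6.0 turn units (tool z) -0.198 rows 2.0 | tool [ 0.6653 -0.1245  0.1779] hd 2.742 tilt [-0.004   0.0012 -1.    ] F [ 0.6  0.5 -0.2] gap 0.0359 t 42.5
```

View pics/t2.png

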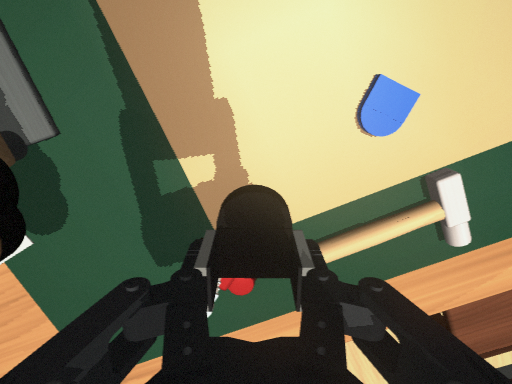

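```bash
python3 -m crank '[[1,[0.094,-0.208,-0.001],0],[1,[0.094,-0.208,-0.001],0],[1,[0.094,-0.208,-0.001],0],[1,[0.094,-0.208,-0.001],0],[1,[0.094,-0.208,-0.001],0]]'
python3 -m crank '[[1,[0.094,-0.208,-0.001],0],[1,[0.094,-0.208,-0.001],0],[1,[0,0,0],-0.099],[1,[0,0,0],-0.099],[1,[0,0,0],0]]'
python3 -m crank '[[1,[0,0,0],0],[1,[0,0,0],0],[1,[0,0,0],0],[1,[0,0,0],0],[1,[0,0,0],0]]'
python3 - <<'E'
from h import *
np.set_printoptions(precision=4,suppress=True)
heldfit("top",-.0024,"t3",.14,tol=25,gx=-.014,black=True,cl=217,cr=292)
E
```

```text
t: 43.18
tool_pos: [0.4972, -0.2802, 0.1794]
tool_rot: [0.198, 0.98, 0.001, -0.002]
wrist_force: [-0.1, -0.7, -1.5]
finger_gap: 0.0362
t: 43.8
tool_pos: [0.4314, -0.3415, 0.1801]
tool_rot: [0.045, 0.999, 0.001, -0.001]
wrist_force: [-0.6, 0.4, -1.5]
finger_gap: 0.0357
t: 44.42
tool_pos: [0.4322, -0.342, 0.182]
tool_rot: [0.044, 0.999, -0.0, 0.0]
wrist_force: [-0.5, 0.4, -0.6]
finger_gap: 0.0359
held top above TCP 0.009996485752880646 -> zb -0.002003514247119354
held rms 1.5203433135234417 311 in tool mm [-13.8268  -0.0019] dyaw -0.001738352727279402
shift units [0.006 0.001 0.21 ] rows>= 1.0 turn units (tool z) -0.001 rows 1.0 | tool [ 0.4322 -0.342   0.182 ] hd 3.053 tilt [ 0.0001 -0.0001 -1.    ] F [ 0.3 -0.3  0. ] gap 0.0362 t 44.48
```

View pics/t3.png

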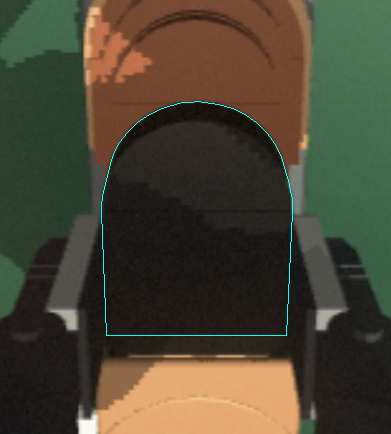

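```bash
python3 -m crank '[[1,[0.006,0.001,0.06],0],[1,[0,0,0.07],0],[1,[0,0,0.05],0],[1,[0,0,0.03],0],[1,[0,0,0],0]]'
python3 -m crank '[[1,[0,0,0.01],0],[1,[0,0,0],0],[1,[0,0,0.008],0],[1,[0,0,0],0],[1,[0,0,0],0]]'

```

```text
t: 45.1
tool_pos: [0.4307, -0.3414, 0.1391]
tool_rot: [0.044, 0.999, 0.0, -0.0]
wrist_force: [-0.3, -0.2, 0.3]
finger_gap: 0.0361
t: 45.72
tool_pos: [0.431, -0.3417, 0.1363]
tool_rot: [0.044, 0.999, -0.0, 0.0]
wrist_force: [-0.2, 0.1, -0.3]
finger_gap: 0.0363
```

```bash
python3 -m crank '[[1,[0,0,0.005],0],[1,[0,0,0],0],[1,[0,0,0],0],[1,[0,0,0],0],[1,[0,0,0],0]]'

```

```text
t: 46.35
tool_pos: [0.431, -0.3417, 0.1353]
tool_rot: [0.044, 0.999, -0.0, 0.0]
wrist_force: [0.1, -0.5, 0.6]
finger_gap: 0.036
```

```bash
python3 -m crank '[[1,[0,0,0.005],0],[1,[0,0,0],0],[1,[0,0,0],0],[1,[0,0,0],0],[1,[0,0,0],0]]'
python3 -m crank '[[1,[0,0,0.004],0],[1,[0,0,0],0],[1,[0,0,0],0],[1,[0,0,0],0],[1,[0,0,0],0]]'

```

```text
t: 46.98
tool_pos: [0.4311, -0.3418, 0.1344]
tool_rot: [0.044, 0.999, -0.0, 0.0]
wrist_force: [0.3, -0.4, 0.6]
finger_gap: 0.0361
t: 47.6
tool_pos: [0.4312, -0.3418, 0.1343]
tool_rot: [0.044, 0.999, -0.0, 0.0]
wrist_force: [-2.6, 1.7, 6.2]
finger_gap: 0.0363
```

```bash
python3 -m crank '[[0.3,[0,0,0],0],[-0.3,[0,0,0],0],[-1,[0,0,0],0],[-1,[0,0,0],0],[-1,[0,0,0],0]]'
python3 -m crank '[[-1,[0,0,-0.05],0],[-1,[0,0,-0.15],0],[-1,[0,0,-0.2],0],[-1,[0,0,-0.2],0],[-1,[0,0,-0.05],0]]'
python3 -m crank '[[-1,[0,0,0],0],[-1,[0,0,0],0],[-1,[0,0,0],0],[-1,[0,0,0],0],[-1,[0,0,0],0]]'
python3 - <<'E'
from h import *
np.set_printoptions(precision=4,suppress=True)
chkd("top",.132,"c4d",.138)
c=camera("wrist"); uv=px(c,[*off(SEAT,-.025),.144]); m=seg(c,uv,25); p,r,k=fitU(c,m,"top",tuple(SEAT),.132); d=p[:2]-SEAT[:2]; e=np.array([np.cos(SEAT[2]),np.sin(SEAT[2])])
print(p,r,k,"dx",d@e*1e3,"dy",d@[-e[1],e[0]]*1e3,np.degrees(p[2]-SEAT[2]))
show(c,"c4",[proj(c,prism("top",p,.132))],(190,80,320,240),4.5)
c=camera("side"); show(c,"c4s",[],(200,230,420,384),3.5)
c=camera("top"); W=cloud(c);k=(W[...,0]>.43)&(W[...,0]<.48)&(W[...,1]>-.14)&(W[...,1]<-.09)&(W[...,2]>.012);print(np.nanmedian(W[k],0),W[k].min(0),W[k].max(0))
E
```

```text
t: 48.22
tool_pos: [0.4309, -0.3416, 0.1333]
tool_rot: [0.044, 0.999, 0.0, -0.0]
wrist_force: [0.3, 0.5, -0.5]
finger_gap: 0.0853
t: 48.85
tool_pos: [0.4322, -0.3429, 0.2681]
tool_rot: [0.044, 0.999, -0.002, 0.003]
wrist_force: [0.0, -0.6, 1.2]
finger_gap: 0.0852
t: 49.48
tool_pos: [0.4309, -0.3416, 0.263]
tool_rot: [0.044, 0.999, 0.0, -0.0]
wrist_force: [-0.3, 0.4, -0.1]
finger_gap: 0.0861
top [ 0.445  -0.3436 -0.1007] rms 0.5349919295951278 159 dx 0.2557189230600141 dy -0.7537127262044024 dyaw -0.6619843202264919 top z 0.14389316541471242
[ 0.443  -0.3442 -0.0664] 66.47905544455418 1087 dx -1.6998150183879996 dy -1.515232154714935 1.303205241583699
[ 0.4519 -0.115   0.0247] [ 0.4372 -0.1324  0.0143] [ 0.4714 -0.0994  0.0499]
```

View pics/c4.png

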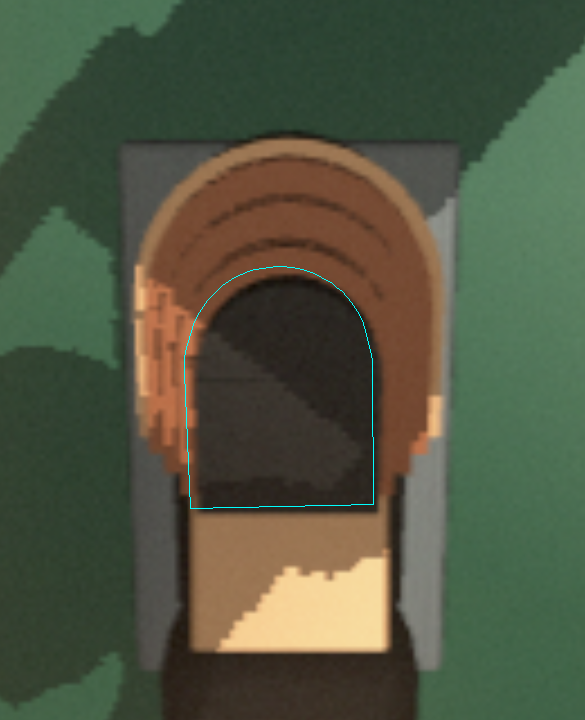

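View pics/c4s.png

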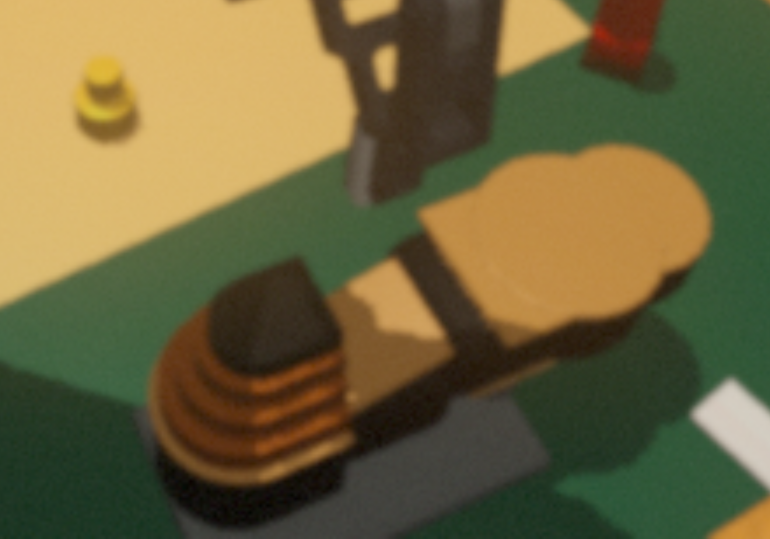

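```bash
python3 - <<'E'
from h import *
plan(.452,-.115,.16,3.05)
E
```

```text
shift units [-0.004  1.138  0.518] rows>= 5.0 turn units (tool z) 0.002 rows 1.0 | tool [ 0.431  -0.3417  0.2635] hd 3.0531 tilt [ 0.e+00 -1.e-04 -1.e+00] F [-0.9  0.4 -0.6] gap 0.0856 t 49.67
```

```bash
python3 -m crank '[[-1,[-0.001,0.23,0.05],0],[-1,[-0.001,0.23,0.08],0],[-1,[-0.001,0.228,0.13],0],[-1,[-0.001,0.225,0.13],0],[-1,[0,0.225,0.128],0]]'
python3 -m crank '[[-1,[0,0,0],0],[-1,[0,0,0],0],[-1,[0,0,0],0],[-1,[0,0,0],0],[-1,[0,0,0],0]]'
python3 - <<'E'
from h import *
np.set_printoptions(precision=4,suppress=True)
c=camera("wrist"); W=cloud(c)
k=(W[...,2]>.015)&(abs(W[...,0]-.452)<.035)&(abs(W[...,1]+.115)<.035); 
d=k&(W[...,2]>.018)&(W[...,2]<.026); kn=k&(W[...,2]>.040)
for a in (d,kn): print(a.sum(),W[a].min(0),W[a].max(0),(W[a].min(0)+W[a].max(0))/2,np.median(W[a],0))
for cam in("top","wrist"):
  c2=camera(cam); print(cam,[(ray(c2,*r["position"],0.0),r["confidence"],r["position"]) for r in pinpoint(cam,"weight")][:2])
vv,uu=np.where(k); show(c,"g1",[],(uu.min()-30,vv.min()-30,uu.max()+30,vv.max()+30),5); print(uu.min()-30,vv.min()-30)
plan(.452,-.115,.16,3.05)
E
```

```text
t: 50.3
tool_pos: [0.452, -0.1137, 0.1594]
tool_rot: [0.044, 0.999, -0.0, 0.0]
wrist_force: [-0.1, -0.6, 0.0]
finger_gap: 0.085
t: 50.92
tool_pos: [0.4521, -0.1157, 0.1604]
tool_rot: [0.045, 0.999, -0.0, 0.0]
wrist_force: [0.4, 0.4, 0.9]
finger_gap: 0.0855
493 [ 0.4363 -0.1345  0.018 ] [ 0.4701 -0.0995  0.0254] [ 0.4532 -0.117   0.0217] [ 0.446  -0.1156  0.0226]
13344 [ 0.4287 -0.15    0.04  ] [ 0.4646 -0.08    0.2564] [ 0.4466 -0.115   0.1482] [ 0.4372 -0.1157  0.2441]
top [(array([ 0.4587, -0.376 ,  0.    ]), 0.64, [397.8, 226.7]), (array([ 0.4576, -0.1179,  0.    ]), 0.59, [305.1, 229.7])]
wrist [(array([ 0.4549, -0.1165,  0.    ]), 0.62, [252.9, 170.7])]
82 127
shift units [-0.     0.001 -0.001] rows>= 1.0 turn units (tool z) 0.002 rows 1.0 | tool [ 0.4519 -0.1151  0.1599] hd 3.053 tilt [-0.0001 -0.     -1.    ] F [-0.1 -0.5  0.4] gap 0.0852 t 51.17
```

View pics/g1.png

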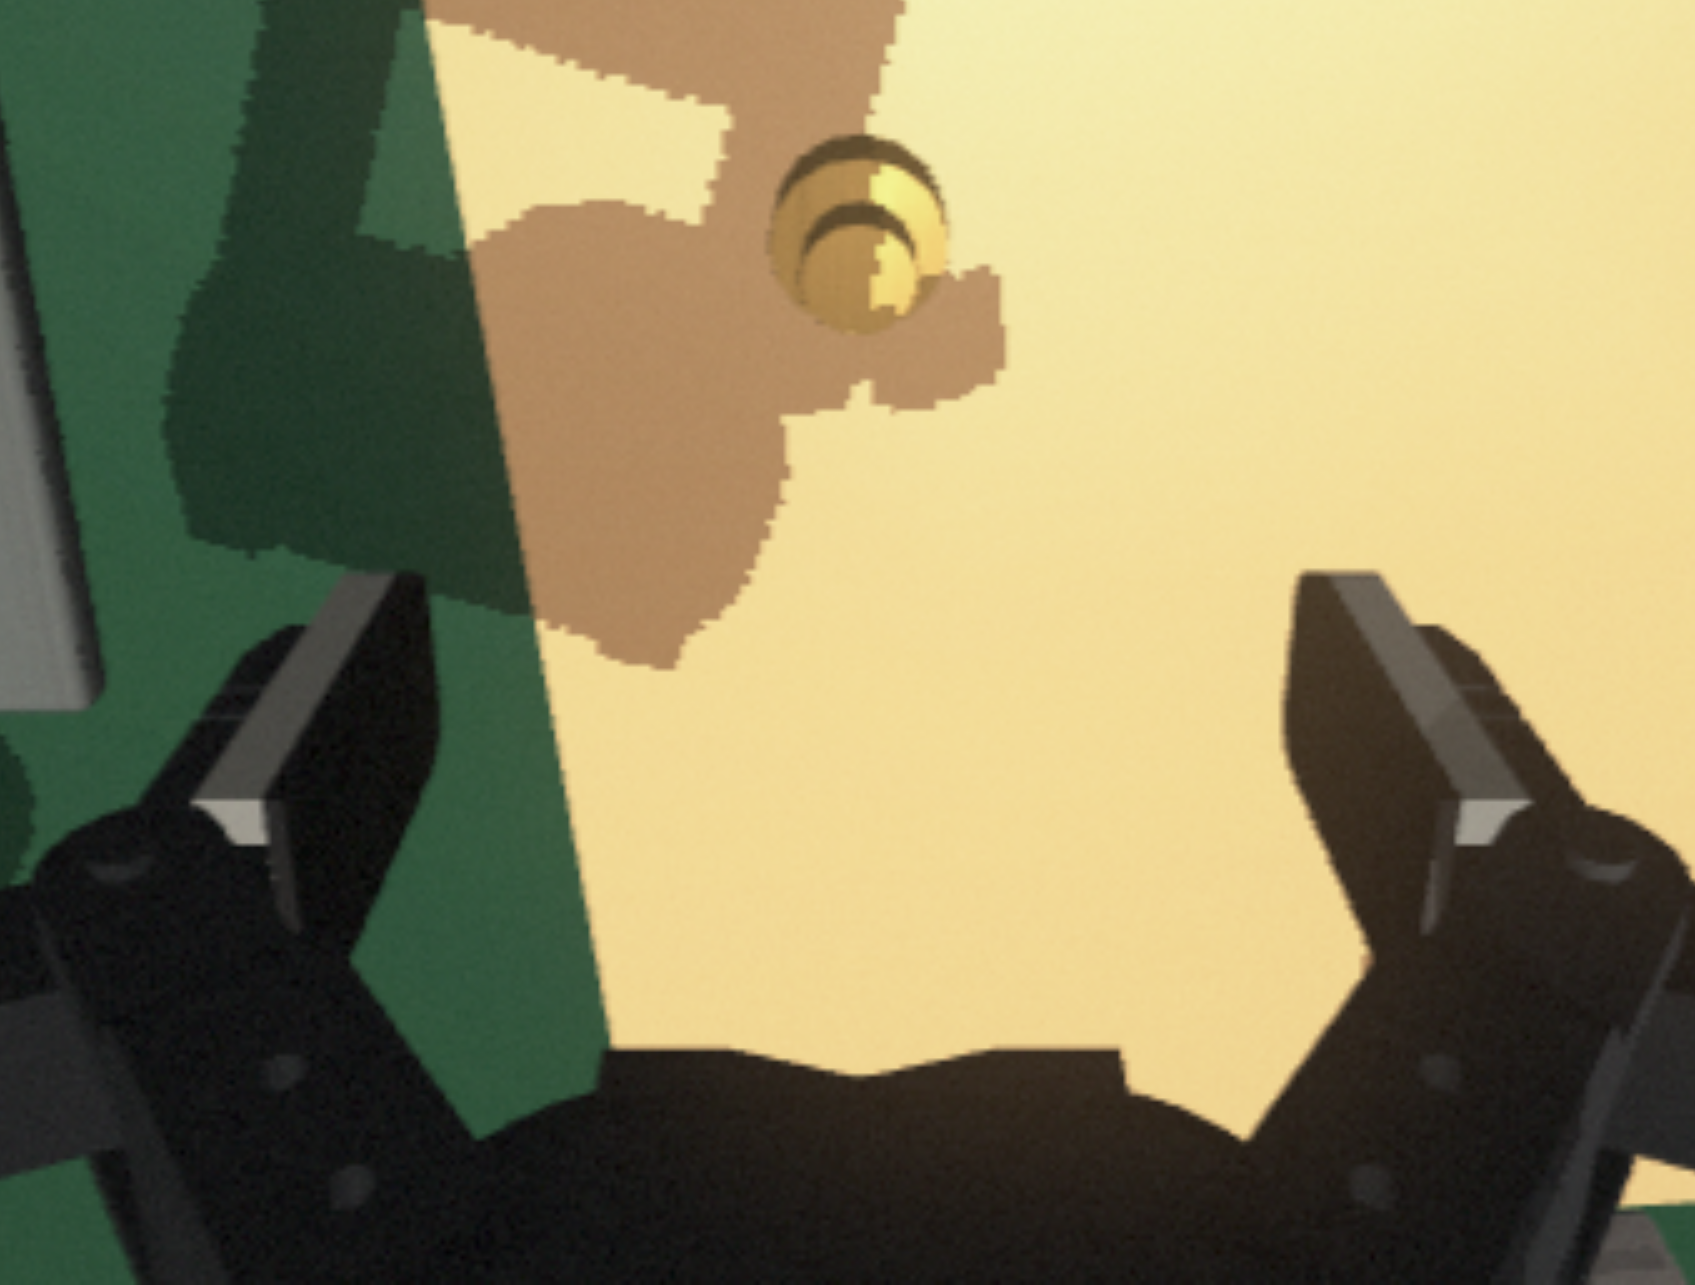

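```bash
python3 - <<'E'
from h import *
np.set_printoptions(precision=4,suppress=True)
c=camera("wrist")
a=ray(c,253.7,176,.022); print(a, ray(c,254,181.5,.044)); print([ray(c,u,v,.022) for u,v in ((236,176),(271.5,176),(253.7,159),(253.7,193))])
plan(.4535,a[1],.006,3.053)
E
```

```text
[ 0.4541 -0.1154  0.022 ] [ 0.4528 -0.115   0.044 ]
[array([ 0.4525, -0.1328,  0.022 ]), array([ 0.4557, -0.0979,  0.022 ]), array([ 0.437 , -0.1138,  0.022 ]), array([ 0.4719, -0.117 ,  0.022 ])]
shift units [-0.008 -0.001  0.769] rows>= 3.0 turn units (tool z) 0.0 rows 1.0 | tool [ 0.4519 -0.1151  0.1599] hd 3.0531 tilt [-0.0001  0.0001 -1.    ] F [-0.5  0.5  0.5] gap 0.0856 t 51.23
```

```bash
python3 -m crank '[[-1,[-0.008,0,0.14],0],[-1,[0,0,0.17],0],[-1,[0,0,0.17],0],[-1,[0,0,0.14],0],[-1,[0,0,0.1],0]]'
python3 -m crank '[[-1,[0,0,0.053],0],[-0.5,[0,0,0],0],[0,[0,0,0],0],[0.2,[0,0,0],0],[1,[0,0,0],0]]'
python3 -m crank '[[1,[0,0,0],0],[1,[0,0,0],0],[1,[0,0,0],0],[1,[0,0,0],0],[1,[0,0,0],0]]'

```

```text
t: 51.85
tool_pos: [0.4528, -0.1148, 0.0144]
tool_rot: [0.044, 0.999, 0.0, -0.001]
wrist_force: [-0.0, -0.4, -0.4]
finger_gap: 0.0854
t: 52.48
tool_pos: [0.4545, -0.1158, 0.0068]
tool_rot: [0.044, 0.999, -0.001, 0.001]
wrist_force: [-2.2, -0.7, 6.5]
finger_gap: 0.0333
t: 53.1
tool_pos: [0.4546, -0.1158, 0.0069]
tool_rot: [0.044, 0.999, -0.001, 0.001]
wrist_force: [-2.5, -0.1, 6.4]
finger_gap: 0.0332
```

```bash
python3 -m crank '[[1,[0,0,-0.05],0],[1,[0,0,-0.15],0],[1,[0,0,-0.22],0],[1,[0,0,-0.25],0],[1,[0,0,-0.25],0]]'
python3 -m crank '[[1,[0,0,-0.08],0],[1,[0,0,0],0],[1,[0,0,0],0],[1,[0,0,0],0],[1,[0,0,0],0]]'
python3 - <<'E'
from h import *
plan(.421,-.341,.205,3.053)
c=camera("wrist");show(c,"g2",[],(150,130,360,310),3.3)
E
```

```text
t: 53.72
tool_pos: [0.4528, -0.1147, 0.1905]
tool_rot: [0.044, 0.999, 0.0, -0.0]
wrist_force: [0.5, 0.7, -2.8]
finger_gap: 0.0333
t: 54.35
tool_pos: [0.4529, -0.1149, 0.2038]
tool_rot: [0.044, 0.999, 0.001, -0.001]
wrist_force: [0.4, 0.5, -2.6]
finger_gap: 0.0334
shift units [ 0.059 -1.14  -0.007] rows>= 5.0 turn units (tool z) 0.0 rows 1.0 | tool [ 0.4529 -0.1149  0.2038] hd 3.0531 tilt [-0.0024  0.0011 -1.    ] F [ 0.4  0.5 -2.6] gap 0.0334 t 54.35
```

View pics/g2.png

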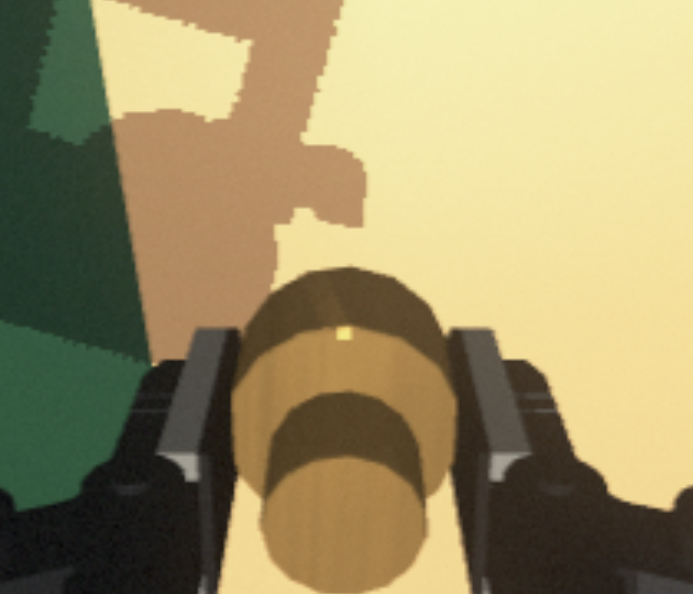

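```bash
python3 - <<'E'
from h import *
np.set_printoptions(precision=4,suppress=True)
c=camera("wrist"); Rt,tt=tool_from_cam(c)
for n,(u,v),h in [("knob",(343,525),.0445),("knob far",(343,457),.0445),("knob near",(343,593),.0445),("disc far",(345,326),.022),("base far",(345,267),.0)]:
    X=ray(c,150+u/3.3,130+v/3.3,tt[2]-.0069+h); print(n,Rt.T@(X-tt)*1e3)
E
```

```text
knob [  0.7747   0.0493 -37.5964]
knob far [ 10.8977   0.0481 -37.5765]
knob near [ -9.8887   0.0506 -37.6174]
disc far [ 17.6116   0.3446 -15.0645]
base far [17.3013  0.3957  6.9337]
```

```bash
python3 -m crank '[[1,[0.012,-0.2,-0.002],0],[1,[0.012,-0.24,-0.002],0],[1,[0.012,-0.24,-0.002],0],[1,[0.012,-0.24,0],0],[1,[0.012,-0.22,0],0]]'
python3 -m crank '[[1,[0,0,0],0],[1,[0,0,0],0],[1,[0,0,0],0],[1,[0,0,0],0],[1,[0,0,0],0]]'
python3 - <<'E'
from h import *
plan(.4207,-.3411,.158,3.053)
c=camera("side"); show(c,"g3s",[],(200,190,420,384),3)
c=camera("wrist"); show(c,"g3",[],(150,100,360,310),2.8)
E
```

```text
t: 55.08
tool_pos: [0.421, -0.343, 0.2064]
tool_rot: [0.044, 0.999, -0.0, 0.0]
wrist_force: [0.3, 0.9, -2.9]
finger_gap: 0.0331
t: 55.7
tool_pos: [0.4216, -0.3407, 0.2066]
tool_rot: [0.044, 0.999, -0.0, 0.0]
wrist_force: [-0.2, -0.1, -3.0]
finger_gap: 0.0335
shift units [ 0.005 -0.002  0.243] rows>= 1.0 turn units (tool z) 0.001 rows 1.0 | tool [ 0.4216 -0.3407  0.2066] hd 3.054 tilt [ 2.e-04 -2.e-04 -1.e+00] F [-0.2 -0.1 -3. ] gap 0.0335 t 55.7
```

View pics/g3s.png

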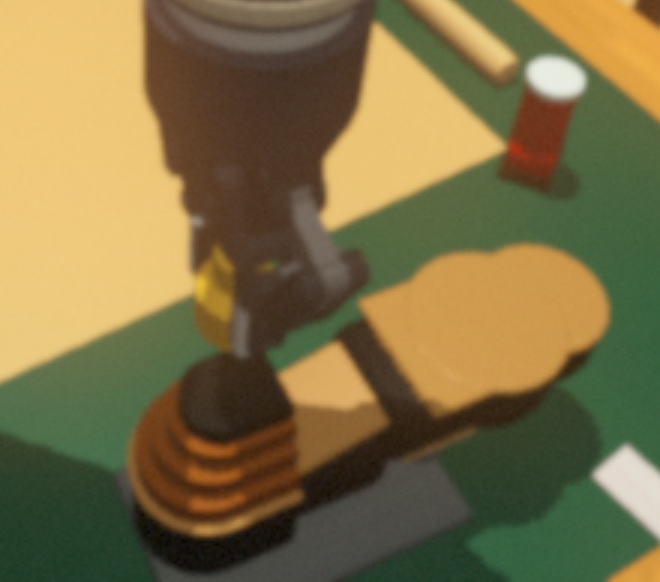

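View pics/g3.png

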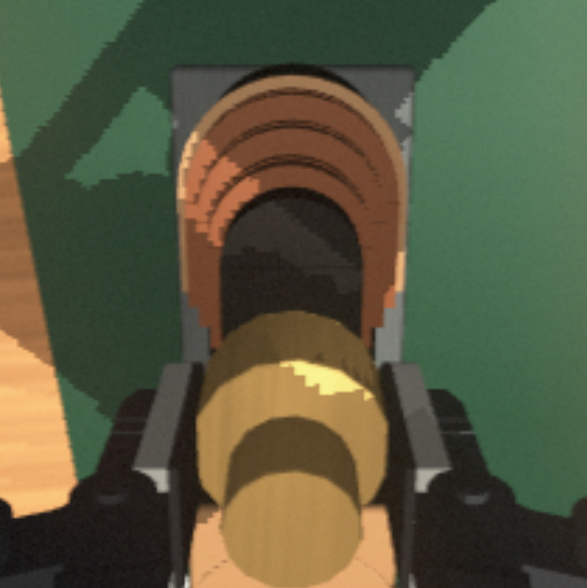

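Stack is concentric (rubber centred at crop col ~290, same as the weight). Lower to just above contact.

```bash
python3 -m crank '[[1,[0.005,-0.002,0.06],0],[1,[0,0,0.08],0],[1,[0,0,0.07],0],[1,[0,0,0.03],0],[1,[0,0,0.008],0]]'
python3 -m crank '[[1,[0,0,0.01],0],[1,[0,0,0],0],[1,[0,0,0.005],0],[1,[0,0,0],0],[1,[0,0,0],0]]'

```

```text
t: 56.42
tool_pos: [0.4202, -0.3413, 0.1561]
tool_rot: [0.044, 0.999, 0.0, -0.0]
wrist_force: [-0.3, 0.6, -2.7]
finger_gap: 0.0335
t: 57.05
tool_pos: [0.4204, -0.3416, 0.154]
tool_rot: [0.044, 0.999, -0.0, 0.0]
wrist_force: [0.1, 0.1, -3.4]
finger_gap: 0.0337
```

```bash
python3 -m crank '[[1,[0,0,0.006],0],[1,[0,0,0],0],[1,[0,0,0.005],0],[1,[0,0,0],0],[1,[0,0,0],0]]'
python3 -m crank '[[1,[0,0,0.004],0],[1,[0,0,0],0],[1,[0,0,0],0],[1,[0,0,0],0],[1,[0,0,0],0]]'

```

```text
t: 57.68
tool_pos: [0.4204, -0.3416, 0.1517]
tool_rot: [0.044, 0.999, 0.0, -0.0]
wrist_force: [-0.2, 0.8, -2.5]
finger_gap: 0.0334
t: 58.3
tool_pos: [0.4204, -0.3416, 0.151]
tool_rot: [0.044, 0.999, -0.0, 0.0]
wrist_force: [0.3, -0.0, -2.7]
finger_gap: 0.0336
```

```bash
python3 -m crank '[[1,[0,0,0.004],0],[1,[0,0,0],0],[1,[0,0,0],0],[1,[0,0,0],0],[1,[0,0,0],0]]'

```

```text
t: 58.92
tool_pos: [0.4206, -0.3417, 0.1509]
tool_rot: [0.044, 0.999, -0.0, 0.0]
wrist_force: [-2.5, 2.5, 4.7]
finger_gap: 0.0334
```

```bash
python3 -m crank '[[0.3,[0,0,0],0],[0,[0,0,0],0],[-0.5,[0,0,0],0],[-1,[0,0,0],0],[-1,[0,0,0],0]]'
python3 -m crank '[[-1,[0,0,-0.03],0],[-1,[0,0,-0.1],0],[-1,[0,0,-0.2],0],[-1,[0,0,-0.2],0],[-1,[0,0,-0.05],0]]'
python3 -m crank '[[-1,[-0.1,0,0],0],[-1,[0,0,0],0],[-1,[0,0,0],0],[-1,[0,0,0],0],[-1,[0,0,0],0]]'
python3 - <<'E'
from h import *
np.set_printoptions(precision=4,suppress=True)
c=camera("side"); show(c,"f_s",[],(200,200,420,384),3)
c=camera("wrist"); show(c,"f_w",[],(150,0,360,230),2.6)
c=camera("top"); show(c,"f_t",[],(0,60,512,330),1.5)
s=observe(); print(s["tool_pos"],s["wrist_force"],s["t"])
E
```

```text
t: 59.55
tool_pos: [0.4204, -0.3416, 0.15]
tool_rot: [0.044, 0.999, -0.0, -0.0]
wrist_force: [0.1, 1.1, 0.8]
finger_gap: 0.0855
t: 60.18
tool_pos: [0.4217, -0.3429, 0.2717]
tool_rot: [0.044, 0.999, -0.003, 0.003]
wrist_force: [-0.5, -0.3, -0.2]
finger_gap: 0.0855
t: 60.8
tool_pos: [0.4399, -0.3433, 0.2659]
tool_rot: [0.044, 0.999, 0.0, -0.0]
wrist_force: [0.8, 0.0, -0.1]
finger_gap: 0.0855
[ 0.4401 -0.3433  0.2661] [0.1098 1.0245 0.6151] 60.95
```

View pics/f_s.png

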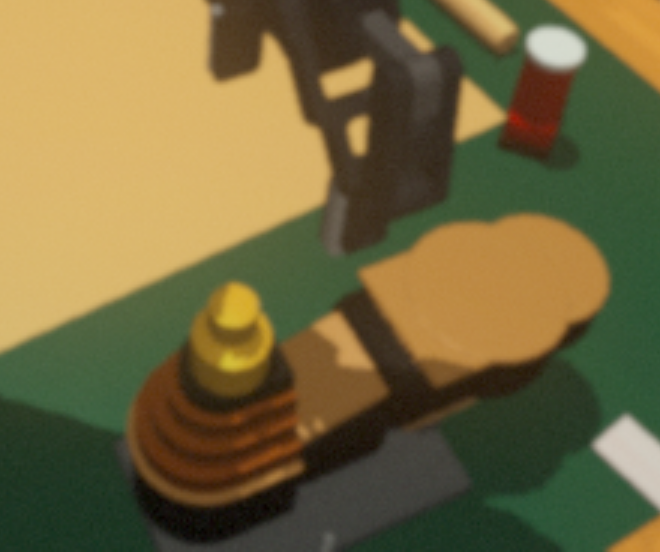

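View pics/f_w.png

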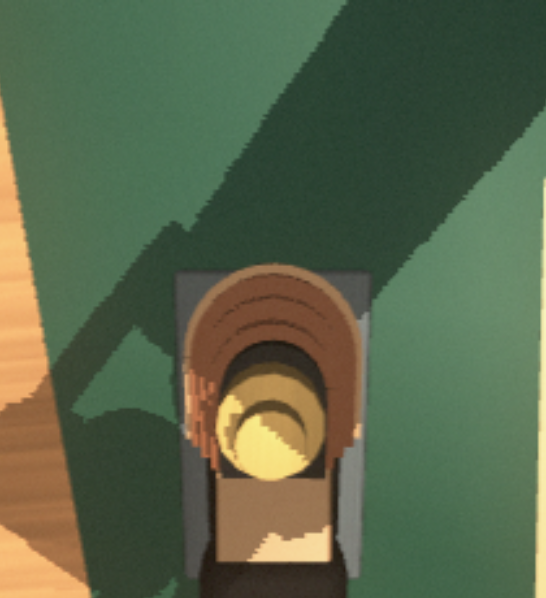

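View pics/f_t.png

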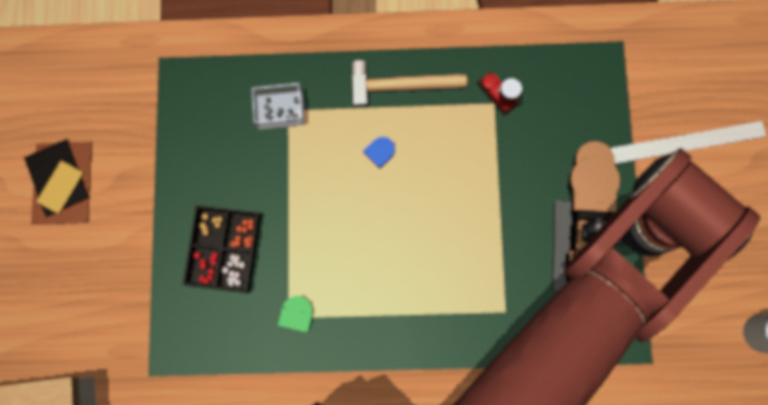

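```bash
python3 - <<'E'
from h import *
np.set_printoptions(precision=4,suppress=True)
c=camera("wrist")
cs=(271/2.6+150); 
for n,v,z in (("disc far",362,.166),("base far",None,.144),("knob far",412,.1885),("knob near",479,.1885)):
    if v: 
        X=ray(c,cs,v/2.6,z); d=X[:2]-SEAT[:2]; e=np.array([np.cos(SEAT[2]),np.sin(SEAT[2])]); print(n,"shoe x,y mm",d@e*1e3,d@[-e[1],e[0]]*1e3)
W=cloud(c); k=(W[...,2]>.18)&(W[...,2]<.2)&(abs(W[...,0]-.42)<.04)&(abs(W[...,1]+.34)<.04); P=W[k]; q=(P.min(0)+P.max(0))/2; d=q[:2]-SEAT[:2]; print("knob depth",d@e*1e3,d@[-e[1],e[0]]*1e3,np.percentile(P[:,2],[5,50,95]))
E
```

```text
disc far shoe x,y mm -45.26015358110247 -0.47553778954308906
knob far shoe x,y mm -34.46772718022308 -0.5032993022656337
knob near shoe x,y mm -13.835804307091136 -0.5177756066505419
knob depth -24.52973732935172 -0.9596913706695298 [0.1845 0.1883 0.1895]
```

```bash
python3 - <<'E'
from plant import *
print(finish_job())
E
```

```text
the job is handed in; nothing more can be done
None
```

The heel is built and handed in at about 61 s. The large, medium and small leather sections and the rubber top piece are stacked on the seat in that order. The brass weight stands on the rubber, and the gripper was released and lifted clear.

**Stack:** Each slab fits the seat to within about 0.8 mm along and across, and within 0.7° in yaw. Tops were measured at 104, 118, 132 and 144 mm, against 104, 118, 132 and 144 mm expected.

**Weight:** Its top reads about 189 mm, which matches it standing upright. Its knob is centred at about x = −24 mm and y = −0.5 to −1 mm in the shoe frame, where the middle of the rubber is x = −24 mm.

**Left alone:** In the final top view the tub, hammer, red boot, tray and the blue and green look-alikes appear undisturbed. The measured forces I saw stayed below about 10 N.

**Checks that disagreed or failed:**
- The brightness-based fit of the rubber piece failed because the mask leaked into the dark surroundings, so I used the depth-based fit.
- The far edge of the weight's disc suggested its middle was about 3 mm nearer the round end than the knob showed. I attribute this to imprecise edge reading, as the knob position and height both agree with an upright, centred weight.
- While held, the weight may have been tilted about 2° by the edge readings. After release, its height matched upright.
- One saved picture (`pics/g1.png`) exceeded the 800 x 600 limit.

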